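# Blow-dry the filler's valve cores

### The job

First shut every air cock of the blow-off stand, then take the dry valve cores of the last round (one or two) out of its V-rests and lay them flat on the white board. Lay every washed core from the table in a V-rest of its own, middle over the jet, and roll it until its cross bore stands upright, so that the jet can blow straight through. Only when the dry cores are on the board and all washed ones lie right, fully open the cock behind each rest that holds a washed core; leave the other cocks shut, and do not move the steel cup.

Things in the scene. Friction and masses are not known exactly. Their poses are not given: they have to be found in the camera images.
- washed_0: steel valve core, 0.4 kg: cylinder dia 34 x 96 mm, cross bore dia 15 mm through its middle; one end: hexagon head 18 mm long, 34 mm over flats (on the table it lies on a flat, axis 17 mm high, bore 60 degrees off upright); other end: round pilot 16 mm long. Origin where bore and axis cross; x to the head, z along the bore (both ways alike; groove across the head shows it)
- washed_1: washed valve core on the table, same shape, size and axes as washed_0 (two or three of the three are there)
- washed_2: washed valve core on the table, same shape, size and axes as washed_0 (two or three of the three are there)
- dry_0: dry valve core of the last round, same shape, size and axes as washed_0; if it is there, it lies in rest_0 at the start, bore upright (one or both of dry_0 and dry_1 are there)
- dry_1: dry valve core of the last round, same shape, size and axes as washed_0; if it is there, it lies in rest_2 at the start, bore upright (one or both of dry_0 and dry_1 are there)
- board: white plastic board 170 x 130 mm, 12 mm thick, fixed on the table, for the dry cores; origin under its middle, x along its longer side (away from the robot), z up
- stand: fixed blow-off stand, base 205 x 300 mm: two white rails 12 mm thick, 66 mm high, at x = -32 and +32 mm, each with four 90-degree V-notches: four V-rests side by side, 72 mm apart. Between the rails it is open down to 32 mm (jet tips). Air cocks at x = 103 mm. Gauge at y = -156 mm, 86 mm high. Origin on the table under the row's middle; x along the rests, away from the robot, y to its left, z up
- rest_0 (a point): V-rest 0 counted from the robot's left (stand's y = +108 mm): where a core's origin lies when it is seated in the V over the jet, 70 mm above the table
- cock_0 (a joint): air cock of rest 0, straight behind it: handle on an upright axis; 0 = shut (handle along the row, stand's y), grows clockwise seen from above to its stop at 1.57 rad = open (handle along stand's x); stays where left, 0.06 N m to turn
- handle_0 (a point): top of cock_0's handle, on its axis, 81 mm above the table: black bar 44 mm long, 10 mm thick, 22 mm tall (59 to 81 mm high); under it a round neck 18 mm wide
- rest_1 (a point): V-rest 1 counted from the robot's left (stand's y = +36 mm): where a core's origin lies when it is seated in the V over the jet, 70 mm above the table
- cock_1 (a joint): air cock of rest 1, straight behind it: handle on an upright axis; 0 = shut (handle along the row, stand's y), grows clockwise seen from above to its stop at 1.57 rad = open (handle along stand's x); stays where left, 0.06 N m to turn
- handle_1 (a point): top of cock_1's handle, on its axis, 81 mm above the table: black bar 44 mm long, 10 mm thick, 22 mm tall (59 to 81 mm high); under it a round neck 18 mm wide
- rest_2 (a point): V-rest 2 counted from the robot's left (stand's y = -36 mm): where a core's origin lies when it is seated in the V over the jet, 70 mm above the table
- cock_2 (a joint): air cock of rest 2, straight behind it: handle on an upright axis; 0 = shut (handle along the row, stand's y), grows clockwise seen from above to its stop at 1.57 rad = open (handle along stand's x); stays where left, 0.06 N m to turn
- handle_2 (a point): top of cock_2's handle, on its axis, 81 mm above the table: black bar 44 mm long, 10 mm thick, 22 mm tall (59 to 81 mm high); under it a round neck 18 mm wide
- rest_3 (a point): V-rest 3 counted from the robot's left (stand's y = -108 mm): where a core's origin lies when it is seated in the V over the jet, 70 mm above the table
- cock_3 (a joint): air cock of rest 3, straight behind it: handle on an upright axis; 0 = shut (handle along the row, stand's y), grows clockwise seen from above to its stop at 1.57 rad = open (handle along stand's x); stays where left, 0.06 N m to turn
- handle_3 (a point): top of cock_3's handle, on its axis, 81 mm above the table: black bar 44 mm long, 10 mm thick, 22 mm tall (59 to 81 mm high); under it a round neck 18 mm wide
- cup: small steel cup 66 mm wide, 60 mm high, standing on the table; bystander; origin at its foot

How it is judged:
By the outcome, as a careful person would: the job done as asked, in the order asked, and still so for the second after the job is handed in, with the robot touching nothing.
Of washed_0, washed_1, washed_2 only 2 to 3 are there at a start; the rules pass over those that are not, and their reading is None.
Of dry_0, dry_1 only 1 to 2 are there at a start; the rules pass over those that are not, and their reading is None.
At some moment in a run one of washed_0, washed_1, washed_2 may be knocked a few centimetres aside while the robot is not near it.
It also fails if it takes over 210 s, if anything falls off the work surface, if the arm or the gripper's body presses on something with over 40 N, if the wrist force passes 120 N, or if a joint passes its speed limit or range.

### The arm

A 7-joint arm with a two-finger parallel gripper is mounted at the origin on the work surface; the furniture and walls round the work are solid. World frame = base frame: x ahead of the robot, y to its left, z up, the work surface at z = 0. Lengths are in mm, angles in rad, forces in N, time in s.
With the tool pointing down it reaches from about 425 to 875 mm from the base axis. Payload 8.4 kg.
Tool frame: the origin (TCP) lies at the very end of the fingers, on their centre line; the grasp point (between the pads) lies 19 mm behind it; z points along the fingers, y is the line along which they close (so a half turn about z gives the same grasp; the last joint's range is limited). The gripper opens to 85 mm and grips with 20 to 120 N. Pads are 22 mm wide; open, the fingers measure 114 mm over their backs; the gripper's body (76 mm by 85 mm) begins 54 mm behind the grasp point. The pads swing forward as they close: fully open they stand 13 mm farther back than shut.
Start: joints at [1.077, 0.333, 0.04, 1.465, -0.013, 1.343, -0.059], TCP at [249.981, -599.978, 231.308] pointing down, gripper open.
Joint ranges: [-2.58, 2.58], [-0.38, 2.09], [-1.3, 1.39], [0.25, 2.4], [-1.5, 4.64], [0.08, 2.09], [-2.65, 2.65]. Speed limits (rad/s): [2.22, 2.22, 2.79, 2.79, 3.14, 3.14, 3.14].

### API

Orientations are given as a rotation vector (axis times angle).
In Python, from workcell import manip gives the robot as it stands.
- The arm moves only by the tool play_rows, never from a script. Its argument "steps" is a list of rows, each an object with "delta_pos": the shift along the world's x, y, z as a fraction of full scale, a list of three; "rotation": the turn, a rotation vector about the world's x, y, z as a fraction of full scale, a list of three. A call has 1 to 12 rows; each row shifts and turns the commanded pose from where the row before left it; what a row does not reach is not made up. Full scale, the value 1, is 20 mm for a shift and 10 degrees for a turn. A row lasts 1/8 s, in which the tool goes at most 62.5 mm and 10.7 degrees, less where a joint would pass 70% of its speed; a pose out of reach is approached as far as the arm can. A call with a number of a shift or a turn outside -1 to 1 is refused whole. A call with a gripper value outside its range is refused whole. "jaw" is the opening, from -1 (shut) to 1 (fully open), set as the call begins (left out, the last holds). The fingers move at their own pace and stop on an object; "grip_force" is the grip in N (left out, the last holds). Time passes only in rows, so rows that do not move let the fingers close. It gives the time, the measured TCP pose, the force, the opening and the grip force at its end, in the units of the state.
- manip.observe(): the state, without advancing time (a new reading comes with each control period).
- manip.capture(name): name is "side" or "top"; returns the picture (420x560x3 uint8, blue, green, red); there is no depth.
- manip.camera_params(name): a dict with "fx", "fy", "cx", "cy" (pixels), "rvec" (rotation vector, rad) and "tvec" (3), from world to camera coordinates, as OpenCV has them. Camera axes: x right, y down, z forward; pixel columns grow to the right and rows downward; lengths in mm; the calibration is good to about 2 mm. A picture is of the moment at which its call begins. camera_params takes no time and is no camera call.
- manip.finish_job(): hands the job in; it is judged then, once.
The state is a dict: "t": time; "joint_pos": joint angles; "joint_vel": joint speeds; "joint_torque": joint torques, N m; "ee_pos": TCP position; "eef_rot": TCP orientation; "force": force on the tool from outside, world axes, zero at the start; "torque": the same for the moment, N m; "grip_width": finger opening in mm; "finger_force": force on a finger pad.
Only numpy, scipy, OpenCV 4.12 (cv2) and the standard library are available. Lean on these libraries where they do the work, as an engineer would, in place of code of your own. Each camera call takes 0.05 s, during which the arm holds its last target. There are 200 camera calls.

## Working session

There is one attempt and no reset: what is moved stays moved. The work goes in short steps, Python scripts to look and compute and a tool call to move; the robot and the scene stay as the last step left them, time stands still between calls to the robot, and variables do not carry over. Pictures are saved under pics/ and viewed, at most 14 in all, crops included, and the job is handed in when it is done.

Besides the shell and the picture viewer there is one more tool, called by a JSON object that holds its "api" and its "payload", one argument or row to a line. play_rows: Moves the arm, as the interface text tells. Its arguments: {"type":"object","properties":{"steps":{"type":"array"},"jaw":{"type":"number"},"grip_force":{"type":"number"}},"required":["steps"]}

```bash
ls; mkdir -p pics; python3 - <<'E'
from workcell import manip
import cv2
s=manip.observe();print({k:s[k] for k in("t","ee_pos","eef_rot","grip_width","force")})
for n in("top","side"):
    cv2.imwrite(f"pics/{n}0.png",cv2.resize(manip.capture(n),(800,600),interpolation=cv2.INTER_CUBIC));print(manip.camera_params(n))
E
```

```text
pics
{'t': 0.0, 'ee_pos': array([ 249.81410703, -599.60302705,  230.42731419]), 'eef_rot': array([-3.07908925e+00, -6.15785140e-01,  6.32182826e-04]), 'grip_width': 85.41866314322955, 'force': array([-0.09657878,  0.49162966,  0.17187475])}
{'fx': 400.8972744056083, 'fy': 400.8972744056083, 'cx': 281.34387916816723, 'cy': 207.17429146119775, 'rvec': array([ 2.11960943, -2.13974263,  0.20582172]), 'tvec': array([ -65.12983797,  469.17758508, 1053.99503404])}
{'fx': 469.7159957277799, 'fy': 469.7159957277799, 'cx': 277.16647140459673, 'cy': 204.96548615824477, 'rvec': array([ 0.39368692, -2.5098837 ,  1.56386933]), 'tvec': array([ 444.19753556,  175.88303537, 1401.82467296])}
```

View pics/top0.png

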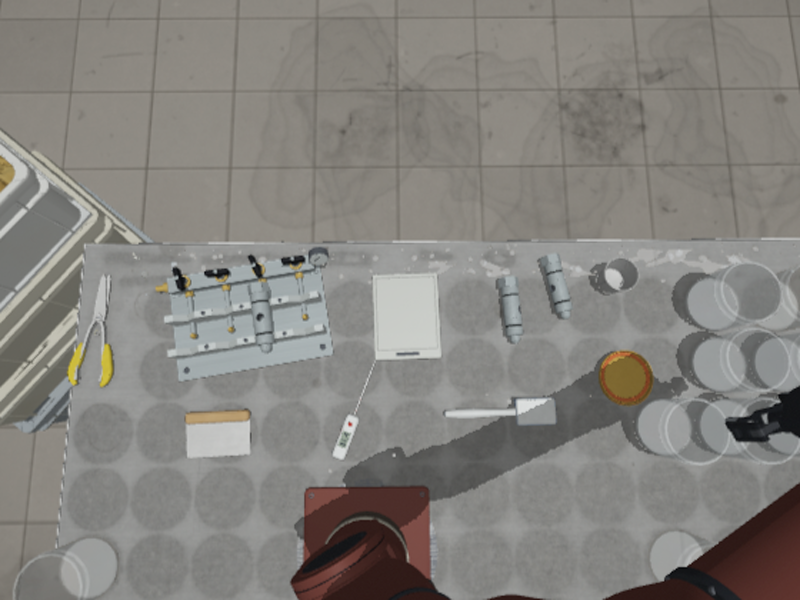

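View pics/side0.png

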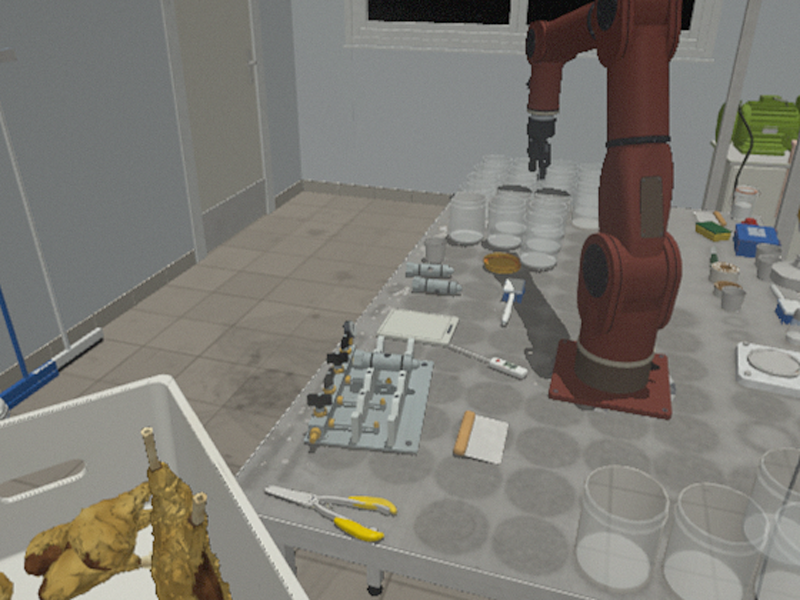

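The top view shows two washed cores, at about (510,308) and (555,286). One dry core is in rest_2 at (262,315), the board is at (407,316) and the cup at (620,275). Cocks 0 and 2 look open, at (180,278) and (257,266). I'll zoom in and measure.

```bash
cat > h.py <<'E'
import numpy as np,cv2
from workcell import manip
def P(n):
    c=manip.camera_params(n);R=cv2.Rodrigues(c["rvec"])[0];return c,R,c["tvec"]
def ray(n,uv,z):
    c,R,t=P(n);uv=np.atleast_2d(uv).astype(float)
    d=np.c_[(uv[:,0]-c["cx"])/c["fx"],(uv[:,1]-c["cy"])/c["fy"],np.ones(len(uv))]@R
    o=-R.T@t;return o+d*((z-o[2])/d[:,2])[:,None]
def proj(n,X):
    c,R,t=P(n);p=np.atleast_2d(X)@R.T+t
    return np.c_[p[:,0]/p[:,2]*c["fx"]+c["cx"],p[:,1]/p[:,2]*c["fy"]+c["cy"]]
def crop(im,x0,y0,w,h,k): return cv2.resize(im[y0:y0+h,x0:x0+w],None,fx=k,fy=k,interpolation=cv2.INTER_CUBIC)
def seg(mask,z,n="top",amin=30):
    # rotated rectangles of blobs, cast onto plane z: centre, long-axis angle
    out=[]
    for c in cv2.findContours(mask,cv2.RETR_EXTERNAL,cv2.CHAIN_APPROX_NONE)[0]:
        if cv2.contourArea(c)<amin: continue
        b=cv2.boxPoints(cv2.minAreaRect(c));X=ray(n,b,z);e=X[1]-X[0];f=X[2]-X[1]
        L,W=np.linalg.norm(e),np.linalg.norm(f);a=e if L>W else f
        out.append((b.mean(0).round(1),X.mean(0).round(1),round(np.degrees(np.arctan2(a[1],a[0]))%180,1),round(max(L,W)),round(min(L,W))))
    return out
E
python3 - <<'E'
from h import *
im=manip.capture("top");cv2.imwrite("pics/raw.png",im)
cv2.imwrite("pics/c1.png",crop(im,105,165,135,105,5.7))
cv2.imwrite("pics/c2.png",crop(im,335,165,125,85,6))
h=cv2.cvtColor(im,cv2.COLOR_BGR2HSV)
b=im.astype(int)
w=((b.min(2)>195)).astype(np.uint8)*255
for s in seg(w,12): print("white",s)
k=(b.max(2)<60).astype(np.uint8)*255; k[:,240:]=0;k[260:]=0;k[:165]=0
for s in seg(k,81,amin=8): print("black",s)
g=((b[:,:,0]-b[:,:,2]>8)&(b[:,:,0]>90)).astype(np.uint8)*255; g[280:]=0
for s in seg(g,20): print("bluish",s)
E
```

```text
white (array([237.4, 315.8], dtype=float32), array([179.4,  50.9,  12. ]), np.float64(161.6), 21, 20)
white (array([161.5, 306. ], dtype=float32), array([207.2, 254.9,  12. ]), np.float64(89.4), 67, 58)
white (array([244.3, 298.1], dtype=float32), array([225.6,  32.6,  12. ]), np.float64(159.3), 38, 20)
white (array([336., 289.], dtype=float32), array([ 246.9, -216.1,   12. ]), np.float64(89.4), 131, 5)
white (array([371.5, 284.5], dtype=float32), array([ 258. , -313.4,   12. ]), np.float64(89.4), 52, 24)
white (array([301.2, 245.8], dtype=float32), array([ 365.2, -123.8,   12. ]), np.float64(124.9), 61, 30)
white (array([267.8, 246. ], dtype=float32), array([365.6, -31.1,  12. ]), np.float64(46.2), 69, 34)
white (array([284.1, 219.1], dtype=float32), array([441.2, -77.4,  12. ]), np.float64(1.0), 139, 114)
white (array([428.5, 192. ], dtype=float32), array([ 514.7, -489.2,   12. ]), np.float64(89.5), 26, 18)
white (array([  8., 155.], dtype=float32), array([633.5, 712.7,  12. ]), np.float64(139.8), 66, 4)
white (array([  8.8, 112.1], dtype=float32), array([764.7, 725.4,  12. ]), np.
[... 1179 characters left out ...]
00.3], dtype=float32), array([ 489.9, -377.2,   20. ]), np.float64(12.3), 57, 30)
bluish (array([175. , 223.7], dtype=float32), array([430.6, 224.8,  20. ]), np.float64(96.4), 304, 206)
bluish (array([168.1, 190.9], dtype=float32), array([522.2, 248.1,  20. ]), np.float64(99.4), 61, 31)
bluish (array([193.8, 187. ], dtype=float32), array([532.8, 176.2,  20. ]), np.float64(99.9), 60, 29)
bluish (array([214.7, 185.6], dtype=float32), array([536.4, 117.5,  20. ]), np.float64(155.0), 34, 26)
bluish (array([385.6, 183.8], dtype=float32), array([ 537.7, -365.9,   20. ]), np.float64(108.2), 35, 33)
bluish (array([ 84.1, 151.4], dtype=float32), array([640.2, 492.8,  20. ]), np.float64(49.7), 166, 6)
```

View pics/c1.png

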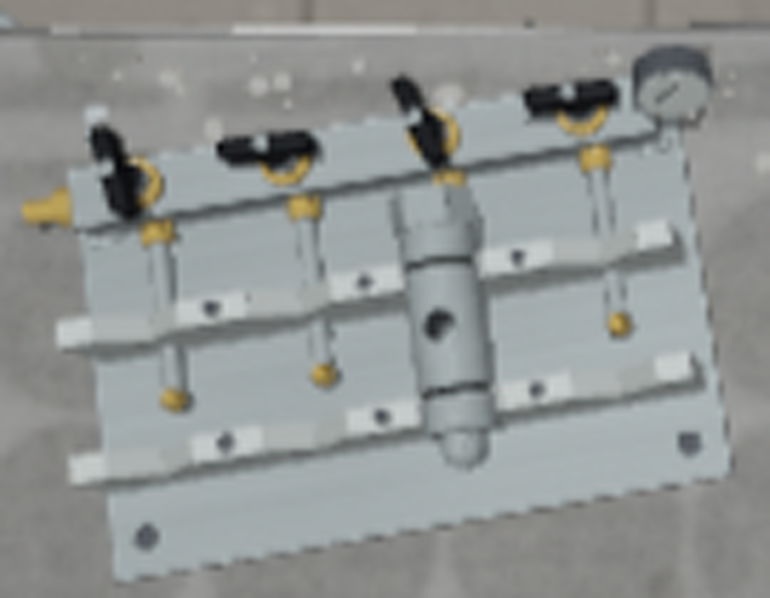

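View pics/c2.png

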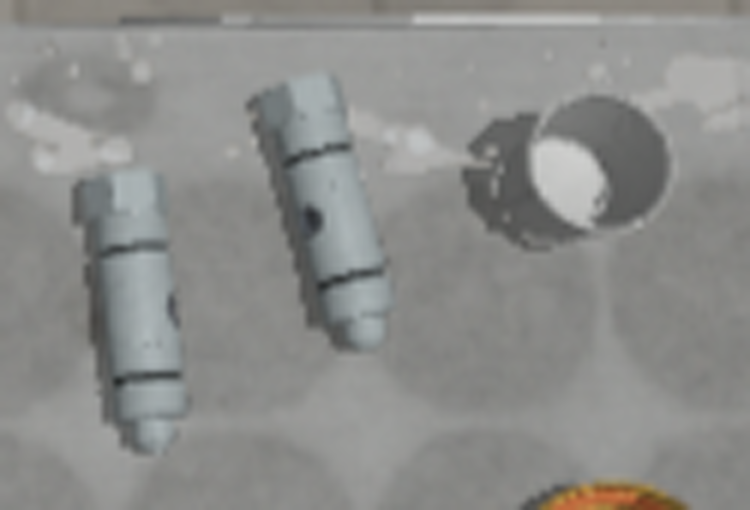

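Cocks 0 and 2 stand open and cocks 1 and 3 shut. The jet tips are at crop (175,400), (323,375) and (619,325). Washed core a shows its bore on the −y side and core b on the +y side, both with the head away from the robot. Next I'll fit the stand pose and the core poses.

```bash
cat >> h.py <<'E'
def cores(im,z=17,zone=(330,160,430,260)):
    b=im.astype(int);m=((b[:,:,0]-b[:,:,2]>6)&(b[:,:,0]>80)).astype(np.uint8)*255
    x0,y0,x1,y1=zone;q=np.zeros_like(m);q[y0:y1,x0:x1]=m[y0:y1,x0:x1]
    q=cv2.morphologyEx(q,cv2.MORPH_CLOSE,np.ones((5,5),np.uint8))
    return seg(q,z,amin=150)
E
python3 - <<'E'
from h import *
from scipy.optimize import least_squares
im=cv2.imread("pics/raw.png")
for s in cores(im): print("core",s)
c1=lambda u,v:((u+.5)/5.7-.5+105,(v+.5)/5.7-.5+165)
pts=[(c1(175,399),32,(0,108)),(c1(323,374),32,(0,36)),(c1(619,324),32,(0,-108)),
 (c1(119,580),8,(-102.5,150)),(c1(728,474),8,(-102.5,-150)),
 ((151.5,190.8),70,(103,36)),((125.8,195.1),70,(103,108)),((204.6,182),70,(103,-108)),((178.7,185.9),70,(103,-36))]
W=np.array([ray("top",p,z)[0,:2] for p,z,_ in pts]);M=np.array([m for *_,m in pts],float)
def f(q,M=M):
    c,s=np.cos(q[2]),np.sin(q[2]);return np.c_[q[0]+c*M[:,0]-s*M[:,1],q[1]+s*M[:,0]+c*M[:,1]]
r=least_squares(lambda q:(f(q)-W).ravel(),[413,225,.16],loss="soft_l1")
print("stand",r.x[:2],np.degrees(r.x[2]));print((W-f(r.x)).round(1).tolist())
Y=np.array([108,36,-36,-108.])
print("rests",f(r.x,np.c_[0*Y,Y]).round(1).tolist());print("handles",f(r.x,np.c_[0*Y+103,Y]).round(1).tolist())
c,R,t=P("top");print("cam",(-R.T@t).round())
E
```

```text
core (array([358.2, 216.2], dtype=float32), array([ 446.6, -284.6,   17. ]), np.float64(5.1), 131, 37)
core (array([389.7, 200.1], dtype=float32), array([ 491.8, -375.5,   17. ]), np.float64(10.9), 131, 37)
stand [415.91193063 225.42603537] 9.17555808284067
[[-0.5, -3.2], [-0.6, -2.1], [-0.6, -1.0], [23.0, 2.1], [23.3, 6.2], [-0.6, 1.2], [-0.3, -1.9], [-0.4, 1.7], [0.9, -0.1]]
rests [[398.7, 332.0], [410.2, 261.0], [421.7, 189.9], [433.1, 118.8]]
handles [[500.4, 348.5], [511.9, 277.4], [523.3, 206.3], [534.8, 135.2]]
cam [ 269.  -58. 1122.]
```

{"api": "play_rows", "payload": {
  "steps": [
    {"delta_pos": [0.5, 1, 0], "rotation": [0, 0, 0]},
    {"delta_pos": [0.5, 1, 0], "rotation": [0, 0, 0]},
    {"delta_pos": [0.5, 1, 0], "rotation": [0, 0, 0]},
    {"delta_pos": [0.5, 1, 0], "rotation": [0, 0, 0]},
    {"delta_pos": [0.5, 1, 0], "rotation": [0, 0, 0]},
    {"delta_pos": [0.5, 1, 0], "rotation": [0, 0, 0]},
    {"delta_pos": [0.5, 1, 0], "rotation": [0, 0, 0]},
    {"delta_pos": [0.5, 1, 0], "rotation": [0, 0, 0]},
    {"delta_pos": [0.5, 1, 0], "rotation": [0, 0, 0]},
    {"delta_pos": [0.5, 1, 0], "rotation": [0, 0, 0]},
    {"delta_pos": [0.5, 1, 0], "rotation": [0, 0, 0]},
    {"delta_pos": [0.5, 1, 0], "rotation": [0, 0, 0]}
  ],
  "jaw": -0.4,
  "grip_force": 30
}}

```text
t: 1.65
ee_pos: [370.5, -358.6, 231.3]
eef_rot: [3.08, 0.616, -0.0]
force: [0.7, -0.5, 0.5]
grip_width: 26.0
finger_force: 0.0
```

{"api": "play_rows", "payload": {
  "steps": [
    {"delta_pos": [0.5, 1, 0], "rotation": [0, 0, 0]},
    {"delta_pos": [0.5, 1, 0], "rotation": [0, 0, 0]},
    {"delta_pos": [0.5, 1, 0], "rotation": [0, 0, 0]},
    {"delta_pos": [0.5, 1, 0], "rotation": [0, 0, 0]},
    {"delta_pos": [0.5, 1, 0], "rotation": [0, 0, 0]},
    {"delta_pos": [0.5, 1, 0], "rotation": [0, 0, 0]},
    {"delta_pos": [0.5, 1, 0], "rotation": [0, 0, 0]},
    {"delta_pos": [0.5, 1, 0], "rotation": [0, 0, 0]},
    {"delta_pos": [0.5, 1, 0], "rotation": [0, 0, 0]},
    {"delta_pos": [0.5, 1, 0], "rotation": [0, 0, 0]},
    {"delta_pos": [0.5, 1, 0], "rotation": [0, 0, 0]},
    {"delta_pos": [0.5, 1, 0], "rotation": [0, 0, 0]}
  ]
}}

```text
t: 3.15
ee_pos: [490.1, -118.7, 231.3]
eef_rot: [3.08, 0.616, 0.0]
force: [0.1, -0.5, -0.1]
grip_width: 25.3
finger_force: 0.0
```

{"api": "play_rows", "payload": {
  "steps": [
    {"delta_pos": [0, 1, 0], "rotation": [0, 0, 0]},
    {"delta_pos": [0, 1, 0], "rotation": [0, 0, 0]},
    {"delta_pos": [0, 1, 0], "rotation": [0, 0, 0]},
    {"delta_pos": [0, 1, 0], "rotation": [0, 0, 0]},
    {"delta_pos": [0, 1, 0], "rotation": [0, 0, 0]},
    {"delta_pos": [0, 1, 0], "rotation": [0, 0, 0]},
    {"delta_pos": [0, 1, 0], "rotation": [0, 0, 0]},
    {"delta_pos": [0, 1, 0], "rotation": [0, 0, 0]},
    {"delta_pos": [0, 1, 0], "rotation": [0, 0, 0]},
    {"delta_pos": [0, 1, 0], "rotation": [0, 0, 0]},
    {"delta_pos": [0, 1, 0], "rotation": [0, 0, 0]},
    {"delta_pos": [0, 1, 0], "rotation": [0, 0, 0]}
  ]
}}

```text
t: 4.65
ee_pos: [489.2, 121.0, 231.3]
eef_rot: [3.08, 0.616, -0.0]
force: [0.4, -0.8, -0.0]
grip_width: 25.5
finger_force: 0.0
```

{"api": "play_rows", "payload": {
  "steps": [
    {"delta_pos": [0, 1, 0], "rotation": [0, 0, 0]},
    {"delta_pos": [0, 1, 0], "rotation": [0, 0, 0]},
    {"delta_pos": [0, 1, 0], "rotation": [0, 0, 0]},
    {"delta_pos": [0, 1, 0], "rotation": [0, 0, 0]},
    {"delta_pos": [0, 0, 0], "rotation": [0, 0, 0]},
    {"delta_pos": [0, 0, 0], "rotation": [0, 0, 0]}
  ]
}}

```text
t: 5.4
ee_pos: [489.8, 199.2, 231.2]
eef_rot: [3.08, 0.615, -0.0]
force: [0.7, -1.0, 0.1]
grip_width: 26.1
finger_force: 0.0
```

```bash
cat >> h.py <<'E'
from scipy.spatial.transform import Rotation as Ro
S=dict(yaw=9.2);RY=[(398.7,332),(410.2,261),(421.7,189.9),(433.1,118.8)];HY=[(500.4,348.5),(511.9,277.4),(523.3,206.3),(534.8,135.2)]
def st():
    s=manip.observe();R=Ro.from_rotvec(s["eef_rot"]).as_matrix()
    print("t",round(s["t"],2),"p",s["ee_pos"].round(1),"psi",round(np.degrees(np.arctan2(R[1,0],R[0,0])),1),"z",R[:,2].round(3),"w",round(s["grip_width"],1),"F",s["force"].round(1),"ff",np.round(s["finger_force"],1));print("q",np.round(s["joint_pos"],2));return s,R
E
python3 - <<'E'
from h import *
s,R=st()
im=manip.capture("top")
print(ray("top",(105+438.5/5.7-.5,165+322.5/5.7-.5),84))
b=im.astype(int);k=(b.max(2)<60).astype(np.uint8)*255; k[:,240:]=0;k[260:]=0;k[:165]=0
for q in seg(k,75,amin=8): print(q)
E
```

```text
t 5.4 p [489.8 199.2 231.2] psi 22.6 z [-0.    -0.001 -1.   ] w 26.1 F [ 0.7 -1.   0.1] ff 0.0
q [ 0.16  0.14 -0.68  1.73  0.09  1.3  -1.72]
[[426.34254211 192.20107601  84.        ]]
(array([204.6, 182. ], dtype=float32), array([533.2, 136. ,  75. ]), np.float64(96.9), 40, 13)
(array([169.5, 179. ], dtype=float32), array([542.5, 230.3,  75. ]), np.float64(2.0), 78, 73)
```

{"api": "play_rows", "payload": {
  "steps": [
    {"delta_pos": [0.84, 0.18, 0], "rotation": [0, 0, 0.24]},
    {"delta_pos": [0.84, 0.18, 0], "rotation": [0, 0, 0.24]},
    {"delta_pos": [0, 0, -1], "rotation": [0, 0, 0]},
    {"delta_pos": [0, 0, -1], "rotation": [0, 0, 0]},
    {"delta_pos": [0, 0, -1], "rotation": [0, 0, 0]},
    {"delta_pos": [0, 0, -1], "rotation": [0, 0, 0]},
    {"delta_pos": [0, 0, -1], "rotation": [0, 0, 0]},
    {"delta_pos": [0, 0, -1], "rotation": [0, 0, 0]},
    {"delta_pos": [0, 0, -1], "rotation": [0, 0, 0]},
    {"delta_pos": [0, 0, -0.4], "rotation": [0, 0, 0]},
    {"delta_pos": [0, 0, -0.4], "rotation": [0, 0, 0]},
    {"delta_pos": [0, 0, 0], "rotation": [0, 0, 0]}
  ]
}}

```text
t: 6.95
ee_pos: [523.5, 207.2, 75.1]
eef_rot: [-3.052, -0.745, 0.001]
force: [0.4, 0.2, -0.1]
grip_width: 25.8
finger_force: 0.0
```

```bash
python3 - <<'E'
from h import *
st()
a=manip.capture("side");cv2.imwrite("pics/s1.png",crop(a,200,200,120,120,5))
E
```

```text
t 6.95 p [523.5 207.2  75.1] psi 27.4 z [-0. -0. -1.] w 25.8 F [ 0.4  0.2 -0.1] ff 0.0
q [ 0.09  0.37 -0.65  1.83  0.26  1.03 -1.75]
```

View pics/s1.png

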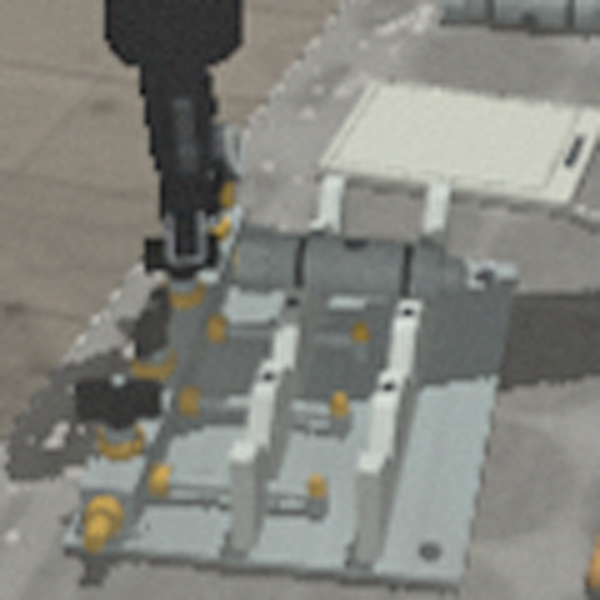

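The fingers straddle handle 2 at about (185,255). I'll go down, grip it, turn it counter-clockwise to shut, then release.

{"api": "play_rows", "payload": {
  "steps": [
    {"delta_pos": [0, 0, -0.35], "rotation": [0, 0, 0]},
    {"delta_pos": [0, 0, 0], "rotation": [0, 0, 0]}
  ]
}}

```text
t: 7.25
ee_pos: [523.4, 207.1, 68.0]
eef_rot: [3.052, 0.744, -0.001]
force: [0.2, 0.4, 0.4]
grip_width: 25.2
finger_force: 0.0
```

{"api": "play_rows", "payload": {
  "steps": [
    {"delta_pos": [0, 0, 0], "rotation": [0, 0, 0]},
    {"delta_pos": [0, 0, 0], "rotation": [0, 0, 0]},
    {"delta_pos": [0, 0, 0], "rotation": [0, 0, 0]},
    {"delta_pos": [0, 0, 0], "rotation": [0, 0, 0]}
  ],
  "jaw": -1
}}

```text
t: 7.75
ee_pos: [523.8, 207.0, 68.5]
eef_rot: [3.052, 0.744, 0.0]
force: [-0.8, -2.6, 2.7]
grip_width: 8.8
finger_force: 33.5
```

{"api": "play_rows", "payload": {
  "steps": [
    {"delta_pos": [0, 0, 0], "rotation": [0, 0, 0.9]},
    {"delta_pos": [0, 0, 0], "rotation": [0, 0, 0.9]},
    {"delta_pos": [0, 0, 0], "rotation": [0, 0, 0.9]},
    {"delta_pos": [0, 0, 0], "rotation": [0, 0, 0.9]},
    {"delta_pos": [0, 0, 0], "rotation": [0, 0, 0.9]},
    {"delta_pos": [0, 0, 0], "rotation": [0, 0, 0.9]},
    {"delta_pos": [0, 0, 0], "rotation": [0, 0, 0.9]},
    {"delta_pos": [0, 0, 0], "rotation": [0, 0, 0.9]},
    {"delta_pos": [0, 0, 0], "rotation": [0, 0, 0.15]},
    {"delta_pos": [0, 0, 0], "rotation": [0, 0, 0]}
  ]
}}

```text
t: 9.0
ee_pos: [525.1, 206.2, 68.5]
eef_rot: [2.001, 2.42, 0.002]
force: [4.9, -3.5, 0.3]
grip_width: 8.8
finger_force: 34.9
```

```bash
python3 - <<'E'
from h import *
s,R=st();print(s["torque"])
E
```

```text
t 9.0 p [525.1 206.2  68.5] psi 100.8 z [ 0.002 -0.    -1.   ] w 8.8 F [ 4.9 -3.5  0.3] ff 34.9
q [ 0.28  0.45 -0.89  1.82  0.4   1.06 -0.57]
[-0.73605561 -1.06014431 -0.40778049]
```

{"api": "play_rows", "payload": {
  "steps": [
    {"delta_pos": [0, 0, 0], "rotation": [0, 0, 0]},
    {"delta_pos": [0, 0, 0], "rotation": [0, 0, 0]},
    {"delta_pos": [0, 0, 1], "rotation": [0, 0, 0]},
    {"delta_pos": [0, 0, 1], "rotation": [0, 0, 0]}
  ],
  "jaw": -0.45
}}

```text
t: 9.5
ee_pos: [523.6, 207.8, 110.1]
eef_rot: [-1.999, -2.423, -0.001]
force: [0.2, 0.6, 0.6]
grip_width: 23.2
finger_force: 0.0
```

{"api": "play_rows", "payload": {
  "steps": [
    {"delta_pos": [-0.14, 0.88, 0], "rotation": [0, 0, -1]},
    {"delta_pos": [-0.14, 0.88, 0], "rotation": [0, 0, -1]},
    {"delta_pos": [-0.14, 0.88, 0], "rotation": [0, 0, -1]},
    {"delta_pos": [-0.14, 0.88, 0], "rotation": [0, 0, -1]},
    {"delta_pos": [-0.14, 0.88, 0], "rotation": [0, 0, -1]},
    {"delta_pos": [-0.14, 0.88, 0], "rotation": [0, 0, -1]},
    {"delta_pos": [-0.14, 0.88, 0], "rotation": [0, 0, -1]},
    {"delta_pos": [-0.14, 0.88, 0], "rotation": [0, 0, -1]},
    {"delta_pos": [0, 0, 0], "rotation": [0, 0, 0]},
    {"delta_pos": [0, 0, 0], "rotation": [0, 0, 0]}
  ]
}}

```text
t: 10.75
ee_pos: [501.6, 347.5, 109.1]
eef_rot: [3.088, 0.576, 0.001]
force: [-0.2, -1.1, -0.6]
grip_width: 23.3
finger_force: 0.0
```

```bash
python3 - <<'E'
from h import *
st()
E
```

```text
t 10.75 p [501.6 347.5 109.1] psi 21.1 z [ 0.001 -0.    -1.   ] w 23.3 F [-0.2 -1.1 -0.6] ff 0.0
q [-0.15  0.43 -0.66  1.68  0.28  1.13 -2.09]
```

{"api": "play_rows", "payload": {
  "steps": [
    {"delta_pos": [-0.03, 0.04, -0.8], "rotation": [0, 0, -0.2]},
    {"delta_pos": [0, 0, -0.8], "rotation": [0, 0, 0]},
    {"delta_pos": [0, 0, 0], "rotation": [0, 0, 0]}
  ]
}}

```text
t: 11.12
ee_pos: [500.1, 347.4, 74.9]
eef_rot: [3.097, 0.518, -0.004]
force: [0.5, -0.8, 0.4]
grip_width: 24.1
finger_force: 0.0
```

{"api": "play_rows", "payload": {
  "steps": [
    {"delta_pos": [0, 0, -0.4], "rotation": [0, 0, 0]},
    {"delta_pos": [0, 0, 0], "rotation": [0, 0, 0]}
  ]
}}

```text
t: 11.38
ee_pos: [500.5, 348.6, 68.0]
eef_rot: [3.099, 0.517, -0.001]
force: [-0.1, -0.4, 0.5]
grip_width: 23.7
finger_force: 0.0
```

{"api": "play_rows", "payload": {
  "steps": [
    {"delta_pos": [0, 0, 0], "rotation": [0, 0, 0]},
    {"delta_pos": [0, 0, 0], "rotation": [0, 0, 0]},
    {"delta_pos": [0, 0, 0], "rotation": [0, 0, 0]},
    {"delta_pos": [0, 0, 0], "rotation": [0, 0, 0]}
  ],
  "jaw": -1
}}

```text
t: 11.88
ee_pos: [500.6, 349.2, 68.6]
eef_rot: [-3.098, -0.517, -0.001]
force: [-1.6, 1.2, 2.0]
grip_width: 9.1
finger_force: 32.3
```

```bash
python3 - <<'E'
from h import *
st()
E
```

```text
t 11.88 p [500.6 349.2  68.6] psi 18.9 z [ 0.     0.001 -1.   ] w 9.1 F [-1.6  1.2  2. ] ff 32.3
q [-0.17  0.47 -0.64  1.72  0.31  1.06 -2.16]
```

Gripped. I'll turn it about 82°, release, rise, and then take a picture of the cocks.

{"api": "play_rows", "payload": {
  "steps": [
    {"delta_pos": [0, 0, 0], "rotation": [0, 0, 0.9]},
    {"delta_pos": [0, 0, 0], "rotation": [0, 0, 0.9]},
    {"delta_pos": [0, 0, 0], "rotation": [0, 0, 0.9]},
    {"delta_pos": [0, 0, 0], "rotation": [0, 0, 0.9]},
    {"delta_pos": [0, 0, 0], "rotation": [0, 0, 0.9]},
    {"delta_pos": [0, 0, 0], "rotation": [0, 0, 0.9]},
    {"delta_pos": [0, 0, 0], "rotation": [0, 0, 0.9]},
    {"delta_pos": [0, 0, 0], "rotation": [0, 0, 0.9]},
    {"delta_pos": [0, 0, 0], "rotation": [0, 0, 0.9]},
    {"delta_pos": [0, 0, 0], "rotation": [0, 0, 0.12]},
    {"delta_pos": [0, 0, 0], "rotation": [0, 0, 0]}
  ]
}}

```text
t: 13.25
ee_pos: [501.7, 348.5, 68.6]
eef_rot: [2.0, 2.421, 0.002]
force: [4.6, 0.3, 1.4]
grip_width: 9.1
finger_force: 34.5
```

{"api": "play_rows", "payload": {
  "steps": [
    {"delta_pos": [0, 0, 0], "rotation": [0, 0, 0]},
    {"delta_pos": [0, 0, 0], "rotation": [0, 0, 0]},
    {"delta_pos": [0, 0, 1], "rotation": [0, 0, 0]},
    {"delta_pos": [0, 0, 1], "rotation": [0, 0, 0]},
    {"delta_pos": [0, 0, 1], "rotation": [0, 0, 0]},
    {"delta_pos": [0, 0, 1], "rotation": [0, 0, 0]},
    {"delta_pos": [0, 0, 1], "rotation": [0, 0, 0]}
  ],
  "jaw": -0.4
}}

```text
t: 14.12
ee_pos: [500.7, 348.8, 170.0]
eef_rot: [1.996, 2.426, 0.001]
force: [-0.8, 0.9, 0.2]
grip_width: 25.5
finger_force: 0.0
```

{"api": "play_rows", "payload": {
  "steps": [
    {"delta_pos": [-1, -1, 0], "rotation": [0, 0, -1]},
    {"delta_pos": [-1, -1, 0], "rotation": [0, 0, -1]},
    {"delta_pos": [-1, -1, 0], "rotation": [0, 0, -1]},
    {"delta_pos": [-1, -1, 0], "rotation": [0, 0, -1]},
    {"delta_pos": [0, -1, 0], "rotation": [0, 0, -1]},
    {"delta_pos": [0, -1, 0], "rotation": [0, 0, -1]},
    {"delta_pos": [0, -1, 0], "rotation": [0, 0, -1]},
    {"delta_pos": [0, -1, 0], "rotation": [0, 0, -1]},
    {"delta_pos": [0, 0, 0], "rotation": [0, 0, -1]},
    {"delta_pos": [0, 0, 0], "rotation": [0, 0, -0.2]},
    {"delta_pos": [0, 0, 0], "rotation": [0, 0, 0]},
    {"delta_pos": [0, 0, 0], "rotation": [0, 0, 0]}
  ],
  "jaw": 0.45
}}

```text
t: 15.62
ee_pos: [420.5, 189.2, 168.4]
eef_rot: [-3.131, -0.254, 0.0]
force: [-0.9, 0.1, -0.3]
grip_width: 62.1
finger_force: 0.0
```

```bash
python3 - <<'E'
from h import *
st()
im=manip.capture("top");a=manip.capture("side")
b=im.astype(int);k=(b.max(2)<60).astype(np.uint8)*255; k[:,240:]=0;k[205:]=0;k[:165]=0
for q in seg(k,70,amin=8): print(q)
cv2.imwrite("pics/s2.png",np.hstack([crop(im,105,160,130,115,3),crop(a,200,215,120,105,3.286)[:345]]))
E
```

```text
t 15.62 p [420.5 189.2 168.4] psi 9.3 z [-0.  0. -1.] w 62.1 F [-0.9  0.1 -0.3] ff 0.0
q [ 0.3   0.04 -0.83  1.95  0.03  1.16 -1.95]
(array([175.5, 201. ], dtype=float32), array([482.8, 213.3,  70. ]), np.float64(89.5), 19, 16)
(array([178. , 186.5], dtype=float32), array([522.6, 208.1,  70. ]), np.float64(89.5), 43, 14)
(array([204.6, 182. ], dtype=float32), array([534.5, 136.8,  70. ]), np.float64(98.0), 41, 13)
(array([154.1, 183. ], dtype=float32), array([533.1, 273. ,  70. ]), np.float64(35.4), 135, 18)
```

View pics/s2.png

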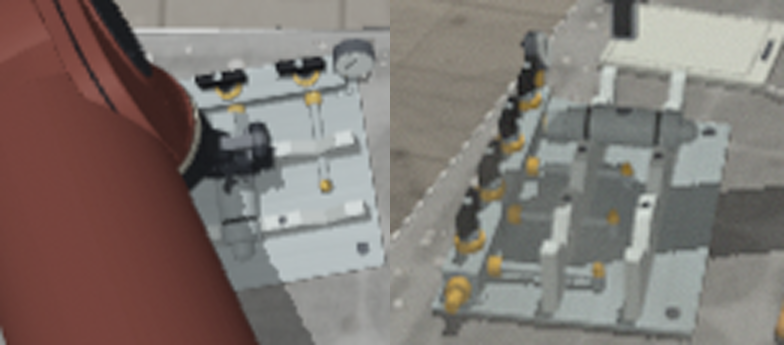

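All four handles now stand along the row, so the cocks are shut. Next I'll grasp the dry core in rest 2.

{"api": "play_rows", "payload": {
  "steps": [
    {"delta_pos": [0.06, 0.04, -1], "rotation": [0, 0, 0]},
    {"delta_pos": [0, 0, -1], "rotation": [0, 0, 0]},
    {"delta_pos": [0, 0, -1], "rotation": [0, 0, 0]},
    {"delta_pos": [0, 0, -1], "rotation": [0, 0, 0]},
    {"delta_pos": [0, 0, -0.9], "rotation": [0, 0, 0]},
    {"delta_pos": [0, 0, -0.9], "rotation": [0, 0, 0]},
    {"delta_pos": [0, 0, 0], "rotation": [0, 0, 0]}
  ]
}}

```text
t: 16.6
ee_pos: [420.8, 189.4, 51.0]
eef_rot: [3.131, 0.251, -0.004]
force: [-0.2, 0.6, 0.3]
grip_width: 62.0
finger_force: 0.0
```

{"api": "play_rows", "payload": {
  "steps": [
    {"delta_pos": [0, 0, 0], "rotation": [0, 0, 0]},
    {"delta_pos": [0, 0, 0], "rotation": [0, 0, 0]},
    {"delta_pos": [0, 0, 0], "rotation": [0, 0, 0]},
    {"delta_pos": [0, 0, 0], "rotation": [0, 0, 0]},
    {"delta_pos": [0, 0, 0], "rotation": [0, 0, 0]},
    {"delta_pos": [0, 0, 0], "rotation": [0, 0, 0]}
  ],
  "jaw": -1,
  "grip_force": 45
}}

```text
t: 17.35
ee_pos: [422.2, 190.5, 53.1]
eef_rot: [-3.131, -0.251, -0.002]
force: [-2.3, 2.7, 6.1]
grip_width: 32.5
finger_force: 44.8
```

{"api": "play_rows", "payload": {
  "steps": [
    {"delta_pos": [0, 0, 0.5], "rotation": [0, 0, 0]},
    {"delta_pos": [0, 0, 1], "rotation": [0, 0, 0]},
    {"delta_pos": [0, 0, 1], "rotation": [0, 0, 0]},
    {"delta_pos": [0, 0, 1], "rotation": [0, 0, 0]},
    {"delta_pos": [0, 0, 0], "rotation": [0, 0, 0]}
  ]
}}

```text
t: 17.98
ee_pos: [422.5, 189.3, 123.5]
eef_rot: [3.131, 0.249, 0.004]
force: [-0.4, -0.4, -4.4]
grip_width: 32.6
finger_force: 45.3
```

```bash
python3 - <<'E'
from h import *
st()
E
```

```text
t 17.98 p [422.5 189.3 123.5] psi 9.1 z [ 0.002 -0.    -1.   ] w 32.6 F [-0.4 -0.4 -4.4] ff 45.3
q [ 0.29  0.11 -0.84  2.    0.09  1.06 -2.  ]
```

{"api": "play_rows", "payload": {
  "steps": [
    {"delta_pos": [0.1, -0.95, 0.2], "rotation": [0, 0, -0.1]},
    {"delta_pos": [0.1, -0.95, 0], "rotation": [0, 0, -0.1]},
    {"delta_pos": [0.1, -0.95, 0], "rotation": [0, 0, -0.1]},
    {"delta_pos": [0.1, -0.95, 0], "rotation": [0, 0, -0.1]},
    {"delta_pos": [0.1, -0.95, 0], "rotation": [0, 0, -0.1]},
    {"delta_pos": [0.1, -0.95, 0], "rotation": [0, 0, -0.1]},
    {"delta_pos": [0.1, -0.95, 0], "rotation": [0, 0, -0.1]},
    {"delta_pos": [0.1, -0.95, 0], "rotation": [0, 0, -0.1]},
    {"delta_pos": [0, -0.95, 0], "rotation": [0, 0, 0]},
    {"delta_pos": [0, -0.95, 0], "rotation": [0, 0, 0]},
    {"delta_pos": [0, -0.95, 0], "rotation": [0, 0, 0]},
    {"delta_pos": [0, -0.95, 0], "rotation": [0, 0, 0]}
  ]
}}

```text
t: 19.48
ee_pos: [437.8, -39.6, 126.3]
eef_rot: [-3.141, -0.03, -0.0]
force: [0.6, -0.2, -4.0]
grip_width: 32.7
finger_force: 45.3
```

{"api": "play_rows", "payload": {
  "steps": [
    {"delta_pos": [0, -0.95, 0], "rotation": [0, 0, 0]},
    {"delta_pos": [0, -0.95, 0], "rotation": [0, 0, 0]},
    {"delta_pos": [0, 0, -1], "rotation": [0, 0, 0]},
    {"delta_pos": [0, 0, -1], "rotation": [0, 0, 0]},
    {"delta_pos": [0, 0, -1], "rotation": [0, 0, 0]},
    {"delta_pos": [0, 0, -1], "rotation": [0, 0, 0]},
    {"delta_pos": [0, 0, 0], "rotation": [0, 0, 0]}
  ]
}}

```text
t: 20.35
ee_pos: [436.6, -76.7, 45.2]
eef_rot: [-3.14, -0.03, 0.004]
force: [-0.1, 0.4, -3.8]
grip_width: 32.7
finger_force: 45.3
```

```bash
python3 - <<'E'
from h import *
st()
E
```

```text
t 20.35 p [436.6 -76.7  45.2] psi 1.1 z [-0.003  0.001 -1.   ] w 32.7 F [-0.1  0.4 -3.8] ff 45.3
q [ 0.6   0.16 -0.56  2.13  0.1   0.89 -1.57]
```

{"api": "play_rows", "payload": {
  "steps": [
    {"delta_pos": [0, 0, -0.8], "rotation": [0, 0, 0]},
    {"delta_pos": [0, 0, -0.5], "rotation": [0, 0, 0]},
    {"delta_pos": [0, 0, -0.2], "rotation": [0, 0, 0]},
    {"delta_pos": [0, 0, 0], "rotation": [0, 0, 0]}
  ]
}}

```text
t: 20.85
ee_pos: [437.7, -76.3, 16.1]
eef_rot: [-3.141, -0.031, 0.001]
force: [-0.9, -0.3, -3.5]
grip_width: 32.4
finger_force: 45.5
```

{"api": "play_rows", "payload": {
  "steps": [
    {"delta_pos": [0, 0, 0], "rotation": [0, 0, 0]},
    {"delta_pos": [0, 0, 0], "rotation": [0, 0, 0]},
    {"delta_pos": [0, 0, 0], "rotation": [0, 0, 0]},
    {"delta_pos": [0, 0, 0.5], "rotation": [0, 0, 0]},
    {"delta_pos": [0, 0, 1], "rotation": [0, 0, 0]},
    {"delta_pos": [0, 0, 1], "rotation": [0, 0, 0]},
    {"delta_pos": [0, 0, 1], "rotation": [0, 0, 0]}
  ],
  "jaw": 0.3
}}

```text
t: 21.72
ee_pos: [438.0, -76.3, 87.7]
eef_rot: [3.141, 0.031, 0.001]
force: [0.0, -0.2, 0.9]
grip_width: 55.4
finger_force: 0.0
```

{"api": "play_rows", "payload": {
  "steps": [
    {"delta_pos": [0, -1, 0.5], "rotation": [0, 0, 0]},
    {"delta_pos": [0, -1, 0], "rotation": [0, 0, 0]},
    {"delta_pos": [0, -1, 0], "rotation": [0, 0, 0]},
    {"delta_pos": [0, -1, 0], "rotation": [0, 0, 0]},
    {"delta_pos": [0, -1, 0], "rotation": [0, 0, 0]},
    {"delta_pos": [0, -1, 0], "rotation": [0, 0, 0]},
    {"delta_pos": [0, 0, 0], "rotation": [0, 0, 0]}
  ]
}}

```text
t: 22.6
ee_pos: [437.6, -198.0, 96.4]
eef_rot: [-3.141, -0.027, -0.0]
force: [0.0, 1.5, 0.3]
grip_width: 55.4
finger_force: 0.0
```

```bash
python3 - <<'E'
from h import *
st()
im=manip.capture("top")
for q in cores(im): print(q)
for q in cores(im,29,(240,170,330,260)): print(q)
cv2.imwrite("pics/s3.png",crop(im,240,160,200,130,4))
E
```

```text
t 22.6 p [ 437.6 -198.    96.4] psi 1.0 z [ 0.  0. -1.] w 55.4 F [0.  1.5 0.3] ff 0.0
q [ 0.76  0.14 -0.45  2.01  0.07  1.01 -1.28]
(array([396.1, 208. ], dtype=float32), array([ 468.6, -392.2,   17. ]), np.float64(163.5), 82, 31)
(array([283.7, 217. ], dtype=float32), array([444.3, -75.9,  29. ]), np.float64(2.6), 129, 32)
```

View pics/s3.png

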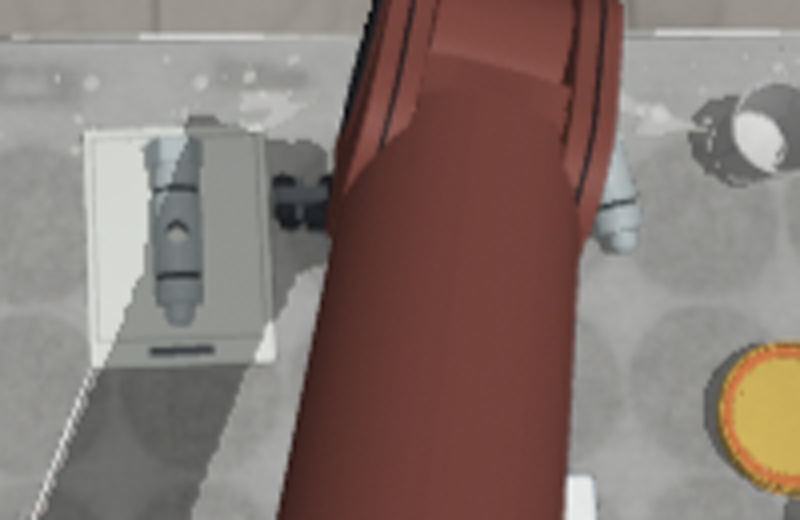

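The dry core lies flat on the board, at crop (177,230). The arm hides the washed cores from above, so I'll check them in the side view against the first picture.

```bash
python3 - <<'E'
from h import *
a=manip.capture("side");cv2.imwrite("pics/rs1.png",a)
o=cv2.resize(cv2.imread("pics/side0.png"),(560,420),interpolation=cv2.INTER_AREA)
print(proj("side",[[445.6,-284.7,17],[490.8,-375.7,17]]))
d=cv2.absdiff(a,o).max(2)[180:212,275:330]
print((d>30).sum(),d.mean())
cv2.imwrite("pics/s4.png",np.vstack([crop(o,270,175,80,40,7),crop(a,270,175,80,40,7)]))
E
```

```text
[[305.48771    199.5592469 ]
 [300.17557165 188.5421078 ]]
106 8.303977272727273
```

View pics/s4.png

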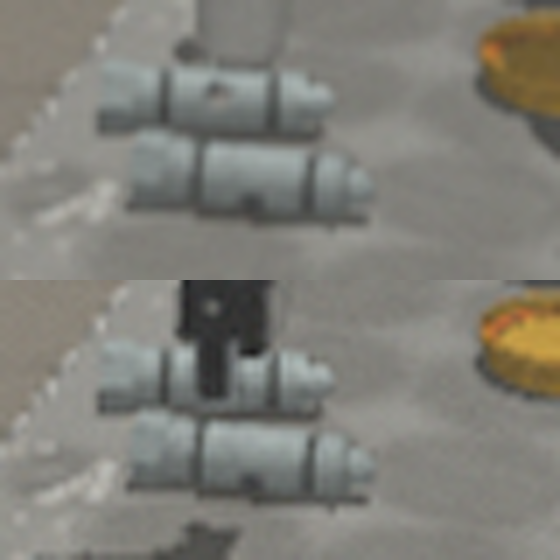

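Both are unchanged. I'll pick core a.

{"api": "play_rows", "payload": {
  "steps": [
    {"delta_pos": [0.1, -1, 0], "rotation": [0, 0, 0.1]},
    {"delta_pos": [0.1, -1, 0], "rotation": [0, 0, 0.1]},
    {"delta_pos": [0.1, -1, 0], "rotation": [0, 0, 0.1]},
    {"delta_pos": [0.1, -1, 0], "rotation": [0, 0, 0.1]},
    {"delta_pos": [0, -0.33, -1], "rotation": [0, 0, 0]},
    {"delta_pos": [0, 0, -1], "rotation": [0, 0, 0]},
    {"delta_pos": [0, 0, -1], "rotation": [0, 0, 0]},
    {"delta_pos": [0, 0, -0.8], "rotation": [0, 0, 0]},
    {"delta_pos": [0, 0, -0.5], "rotation": [0, 0, 0]},
    {"delta_pos": [0, 0, -0.3], "rotation": [0, 0, 0]},
    {"delta_pos": [0, 0, 0], "rotation": [0, 0, 0]}
  ]
}}

```text
t: 24.08
ee_pos: [445.8, -282.9, 4.2]
eef_rot: [-3.138, -0.14, 0.0]
force: [-0.2, -0.2, -0.3]
grip_width: 55.2
finger_force: 0.0
```

```bash
python3 - <<'E'
from h import *
st()
E
```

```text
t 24.07 p [ 445.8 -282.9    4.2] psi 5.1 z [-0.  0. -1.] w 55.2 F [-0.2 -0.2 -0.3] ff 0.0
q [ 0.81  0.36 -0.37  1.97  0.17  0.85 -1.14]
```

{"api": "play_rows", "payload": {
  "steps": [
    {"delta_pos": [0, -0.08, -0.12], "rotation": [0, 0, 0]},
    {"delta_pos": [0, 0, 0], "rotation": [0, 0, 0]},
    {"delta_pos": [0, 0, 0], "rotation": [0, 0, 0]},
    {"delta_pos": [0, 0, 0], "rotation": [0, 0, 0]},
    {"delta_pos": [0, 0, 0], "rotation": [0, 0, 0]},
    {"delta_pos": [0, 0, 0], "rotation": [0, 0, 0]}
  ],
  "jaw": -1,
  "grip_force": 60
}}

```text
t: 24.82
ee_pos: [446.1, -285.0, 2.4]
eef_rot: [3.138, 0.14, 0.001]
force: [-0.6, -0.1, 5.7]
grip_width: 32.3
finger_force: 59.6
```

{"api": "play_rows", "payload": {
  "steps": [
    {"delta_pos": [0, 0, 0.5], "rotation": [0, 0, 0]},
    {"delta_pos": [0, 0, 1], "rotation": [0, 0, 0]},
    {"delta_pos": [0, 0, 1], "rotation": [0, 0, 0]},
    {"delta_pos": [0, 0, 1], "rotation": [0, 0, 0]},
    {"delta_pos": [0, 0, 1], "rotation": [0, 0, 0]},
    {"delta_pos": [0, 0, 1], "rotation": [0, 0, 0]},
    {"delta_pos": [0, 0.5, 1], "rotation": [0, 0, 0]},
    {"delta_pos": [0, 1, 0], "rotation": [0, 0, 0]},
    {"delta_pos": [0, 1, 0], "rotation": [0, 0, 0]},
    {"delta_pos": [0, 1, 0], "rotation": [0, 0, 0]},
    {"delta_pos": [0, 1, 0], "rotation": [0, 0, 0]},
    {"delta_pos": [0, 1, 0], "rotation": [0, 0, 0]}
  ]
}}

```text
t: 26.32
ee_pos: [445.7, -173.0, 131.7]
eef_rot: [-3.138, -0.141, 0.0]
force: [0.5, 0.3, -4.0]
grip_width: 32.5
finger_force: 60.2
```

```bash
python3 - <<'E'
from h import *
st()
E
```

```text
t 26.32 p [ 445.7 -173.   131.7] psi 5.1 z [-0.  0. -1.] w 32.5 F [ 0.5  0.3 -4. ] ff 60.2
q [ 0.74  0.1  -0.49  1.97  0.05  1.08 -1.25]
```

{"api": "play_rows", "payload": {
  "steps": [
    {"delta_pos": [0, 1, 0], "rotation": [0, 0, 0.1]},
    {"delta_pos": [0, 1, 0], "rotation": [0, 0, 0.1]},
    {"delta_pos": [0, 1, 0], "rotation": [0, 0, 0.1]},
    {"delta_pos": [0, 1, 0], "rotation": [0, 0, 0.1]},
    {"delta_pos": [0, 1, 0], "rotation": [0, 0, 0]},
    {"delta_pos": [0, 1, 0], "rotation": [0, 0, 0]},
    {"delta_pos": [0, 1, 0], "rotation": [0, 0, 0]},
    {"delta_pos": [0, 1, 0], "rotation": [0, 0, 0]},
    {"delta_pos": [0, 1, 0], "rotation": [0, 0, 0]},
    {"delta_pos": [0, 1, 0], "rotation": [0, 0, 0]},
    {"delta_pos": [0, 1, 0], "rotation": [0, 0, 0]},
    {"delta_pos": [0, 1, 0], "rotation": [0, 0, 0]}
  ]
}}

```text
t: 27.82
ee_pos: [445.6, 66.7, 132.0]
eef_rot: [3.132, 0.251, 0.0]
force: [0.3, 0.1, -3.7]
grip_width: 32.0
finger_force: 60.2
```

{"api": "play_rows", "payload": {
  "steps": [
    {"delta_pos": [-0.19, 1, 0], "rotation": [0, 0, 0]},
    {"delta_pos": [-0.19, 1, 0], "rotation": [0, 0, 0]},
    {"delta_pos": [-0.19, 1, 0], "rotation": [0, 0, 0]},
    {"delta_pos": [-0.19, 1, 0], "rotation": [0, 0, 0]},
    {"delta_pos": [-0.19, 1, 0], "rotation": [0, 0, 0]},
    {"delta_pos": [-0.19, 1, 0], "rotation": [0, 0, 0]},
    {"delta_pos": [-0.19, 1, 0], "rotation": [0, 0, 0]},
    {"delta_pos": [-0.19, 1, 0], "rotation": [0, 0, 0]},
    {"delta_pos": [-0.19, 1, 0], "rotation": [0, 0, 0]},
    {"delta_pos": [-0.19, 1, 0], "rotation": [0, 0, 0]},
    {"delta_pos": [-0.19, 1, 0], "rotation": [0, 0, 0]},
    {"delta_pos": [-0.19, 1, 0], "rotation": [0, 0, 0]}
  ]
}}

```text
t: 29.32
ee_pos: [399.6, 306.5, 131.9]
eef_rot: [-3.132, -0.25, -0.0]
force: [1.2, 0.2, -3.3]
grip_width: 32.2
finger_force: 60.2
```

{"api": "play_rows", "payload": {
  "steps": [
    {"delta_pos": [0, 0.88, 0], "rotation": [0, 0, 0]},
    {"delta_pos": [0, 0, 0], "rotation": [-0.987, -0.16, 0]},
    {"delta_pos": [0, 0, 0], "rotation": [-0.987, -0.16, 0]},
    {"delta_pos": [0, 0, 0], "rotation": [-0.987, -0.16, 0]},
    {"delta_pos": [0, 0, 0], "rotation": [0, 0, 0]},
    {"delta_pos": [0, 0, 0], "rotation": [0, 0, 0]}
  ]
}}

```text
t: 30.08
ee_pos: [400.1, 322.1, 128.6]
eef_rot: [2.696, 0.217, 0.039]
force: [0.8, -0.5, -4.4]
grip_width: 32.3
finger_force: 60.8
```

```bash
python3 - <<'E'
from h import *
s,R=st();print(R.round(3))
E
```

```text
t 30.07 p [400.1 322.1 128.6] psi 9.1 z [ 0.061 -0.419 -0.906] w 32.3 F [ 0.8 -0.5 -4.4] ff 60.8
q [-0.47  0.42 -0.62  1.71  0.49  1.48 -2.65]
[[ 0.987  0.146  0.061]
 [ 0.158 -0.894 -0.419]
 [-0.006  0.423 -0.906]]
```

The last joint reached its range at 25° of lean. I'll back off to 20°, lower the core, and finish the roll with a regrasp half a turn round.

{"api": "play_rows", "payload": {
  "steps": [
    {"delta_pos": [0, 0, 0], "rotation": [0.49, 0.08, 0]},
    {"delta_pos": [0, 0.25, -0.5], "rotation": [0, 0, 0]},
    {"delta_pos": [0, 0, -1], "rotation": [0, 0, 0]},
    {"delta_pos": [0, 0, -1], "rotation": [0, 0, 0]},
    {"delta_pos": [0, 0, -0.7], "rotation": [0, 0, 0]},
    {"delta_pos": [0, 0, 0], "rotation": [0, 0, 0]}
  ]
}}

```text
t: 30.82
ee_pos: [399.2, 326.3, 62.7]
eef_rot: [2.778, 0.226, 0.027]
force: [0.7, 0.3, -3.6]
grip_width: 32.4
finger_force: 61.1
```

```bash
python3 - <<'E'
from h import *
s,R=st();n=np.array([-.16,.987,0]);print("tilt",np.degrees(np.arcsin(-R[:,2]@n)),"C",s["ee_pos"]-16*R[:,2])
E
```

```text
t 30.82 p [399.2 326.3  62.7] psi 9.2 z [ 0.047 -0.344 -0.938] w 32.4 F [ 0.7  0.3 -3.6] ff 61.1
q [-0.51  0.44 -0.53  1.79  0.46  1.29 -2.64]
tilt 20.317411930291122 C [398.45116597 331.76848701  77.73521588]
```

{"api": "play_rows", "payload": {
  "steps": [
    {"delta_pos": [0, 0.08, 0], "rotation": [0.49, 0.08, 0]},
    {"delta_pos": [0, 0, -0.25], "rotation": [0, 0, 0]},
    {"delta_pos": [0, 0, -0.1], "rotation": [0, 0, 0]},
    {"delta_pos": [0, 0, 0], "rotation": [0, 0, 0]}
  ]
}}

```text
t: 31.32
ee_pos: [399.6, 328.8, 57.1]
eef_rot: [2.865, 0.233, 0.02]
force: [-0.6, -0.1, -4.1]
grip_width: 32.0
finger_force: 61.2
```

```bash
python3 - <<'E'
from h import *
s,R=st();n=np.array([-.16,.987,0]);print("tilt",np.degrees(np.arcsin(-R[:,2]@n)),"C",s["ee_pos"]-16*R[:,2])
E
```

```text
t 31.32 p [399.6 328.8  57.1] psi 9.2 z [ 0.035 -0.262 -0.965] w 32.0 F [-0.6 -0.1 -4.1] ff 61.2
q [-0.46  0.41 -0.54  1.83  0.41  1.2  -2.59]
tilt 15.30072639452598 C [399.08041118 332.966747    72.5030198 ]
```

{"api": "play_rows", "payload": {
  "steps": [
    {"delta_pos": [0, 0, 0], "rotation": [0, 0, 0]},
    {"delta_pos": [0, 0, 0], "rotation": [0, 0, 0]},
    {"delta_pos": [0, 0, 0], "rotation": [0, 0, 0]},
    {"delta_pos": [-0.03, 0.26, 0.96], "rotation": [0, 0, 0]},
    {"delta_pos": [-0.03, 0.26, 0.96], "rotation": [0, 0, 0]},
    {"delta_pos": [-0.03, 0.26, 0.96], "rotation": [0, 0, 0]},
    {"delta_pos": [-0.03, 0.26, 0.96], "rotation": [0, 0, 0]},
    {"delta_pos": [0, 0, 0], "rotation": [0.987, 0.16, 0]},
    {"delta_pos": [0, 0, 0], "rotation": [0.52, 0.08, 0]}
  ],
  "jaw": 0.2
}}

```text
t: 32.45
ee_pos: [398.4, 349.4, 135.7]
eef_rot: [-3.127, -0.254, 0.007]
force: [-0.2, -0.2, 0.3]
grip_width: 51.0
finger_force: 0.0
```

{"api": "play_rows", "payload": {
  "steps": [
    {"delta_pos": [0, -0.15, 0], "rotation": [0, 0, 1]},
    {"delta_pos": [0, -0.15, 0], "rotation": [0, 0, 1]},
    {"delta_pos": [0, -0.15, 0], "rotation": [0, 0, 1]},
    {"delta_pos": [0, -0.15, 0], "rotation": [0, 0, 1]},
    {"delta_pos": [0, -0.15, 0], "rotation": [0, 0, 1]},
    {"delta_pos": [0, -0.15, 0], "rotation": [0, 0, 1]},
    {"delta_pos": [0, -0.15, 0], "rotation": [0, 0, 1]},
    {"delta_pos": [0, -0.15, 0], "rotation": [0, 0, 1]},
    {"delta_pos": [0, -0.15, 0], "rotation": [0, 0, 1]}
  ]
}}

```text
t: 33.58
ee_pos: [397.7, 322.4, 135.0]
eef_rot: [2.023, 2.396, -0.006]
force: [-0.2, -0.3, -0.5]
grip_width: 51.2
finger_force: 0.0
```

{"api": "play_rows", "payload": {
  "steps": [
    {"delta_pos": [0, 0, 0], "rotation": [0, 0, 1]},
    {"delta_pos": [0, 0, 0], "rotation": [0, 0, 1]},
    {"delta_pos": [0, 0, 0], "rotation": [0, 0, 1]},
    {"delta_pos": [0, 0, 0], "rotation": [0, 0, 1]},
    {"delta_pos": [0, 0, 0], "rotation": [0, 0, 1]},
    {"delta_pos": [0, 0, 0], "rotation": [0, 0, 1]},
    {"delta_pos": [0, 0, 0], "rotation": [0, 0, 1]},
    {"delta_pos": [0, 0, 0], "rotation": [0, 0, 1]},
    {"delta_pos": [0, 0, 0], "rotation": [0, 0, 1]},
    {"delta_pos": [0, 0, 0], "rotation": [0, 0, 0]}
  ]
}}

```text
t: 34.83
ee_pos: [397.8, 322.4, 134.8]
eef_rot: [-0.253, 3.124, 0.001]
force: [-0.0, -0.4, -0.3]
grip_width: 51.3
finger_force: 0.0
```

```bash
python3 - <<'E'
from h import *
s,R=st()
a=manip.capture("side")
cv2.imwrite("pics/s5.png",crop(a,200,200,120,120,5))
E
```

```text
t 34.83 p [397.8 322.4 134.8] psi -170.8 z [ 0.007  0.001 -1.   ] w 51.3 F [-0.  -0.4 -0.3] ff 0.0
q [ 0.13  0.26 -1.01  1.88  0.25  1.12  0.76]
```

View pics/s5.png

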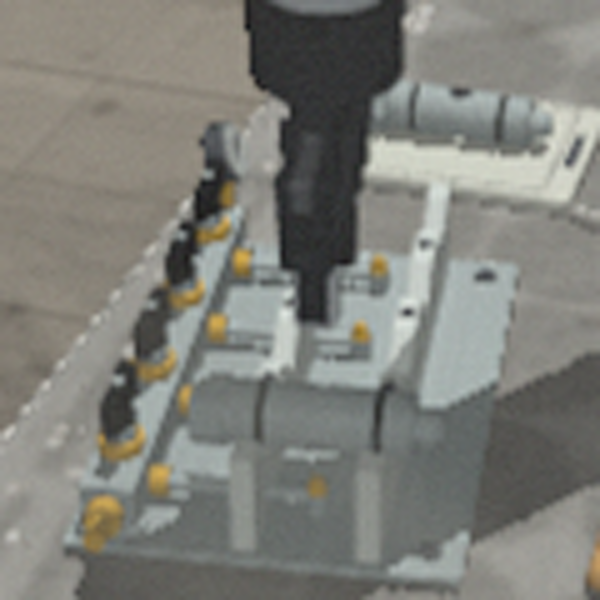

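The core is seated in rest 0, at crop (300,410). I'll regrasp it leaning −15°.

{"api": "play_rows", "payload": {
  "steps": [
    {"delta_pos": [0.09, -0.18, 0], "rotation": [0.987, 0.16, 0]},
    {"delta_pos": [0.09, -0.18, 0], "rotation": [0.49, 0.08, 0]},
    {"delta_pos": [-0.04, 0.26, -0.97], "rotation": [0, 0, 0]},
    {"delta_pos": [-0.04, 0.26, -0.97], "rotation": [0, 0, 0]},
    {"delta_pos": [-0.04, 0.26, -0.97], "rotation": [0, 0, 0]},
    {"delta_pos": [-0.04, 0.26, -0.97], "rotation": [0, 0, 0]},
    {"delta_pos": [0, 0, 0], "rotation": [0, 0, 0]},
    {"delta_pos": [0, 0, 0], "rotation": [0, 0, 0]}
  ]
}}

```text
t: 35.88
ee_pos: [397.9, 336.3, 57.2]
eef_rot: [0.249, -3.092, -0.396]
force: [0.9, -0.6, 0.3]
grip_width: 51.2
finger_force: 0.0
```

```bash
cat >>h.py <<'E'
def tilt(d=16):
    s,R=st();n=np.array([-.16,.987,0]);print("tilt",np.degrees(np.arcsin(-R[:,2]@n)).round(1),"C",(s["ee_pos"]-d*R[:,2]).round(1),"zx",(R[:,2]@[.987,.16,0]).round(3),"psi",np.degrees(np.arctan2(R[1,0],R[0,0])).round(1))
E
python3 -c "
from h import *
tilt()"
```

```text
t 35.88 p [397.9 336.3  57.2] psi -170.8 z [-0.035  0.249 -0.968] w 51.2 F [ 0.9 -0.6  0.3] ff 0.0
q [ 0.27  0.34 -1.01  2.03  0.1   0.79  0.98]
tilt -14.6 C [398.4 332.3  72.7] zx 0.006 psi -170.8
```

{"api": "play_rows", "payload": {
  "steps": [
    {"delta_pos": [0, 0.03, -0.12], "rotation": [0, 0, 0]},
    {"delta_pos": [0, 0, 0], "rotation": [0, 0, 0]},
    {"delta_pos": [0, 0, 0], "rotation": [0, 0, 0]},
    {"delta_pos": [0, 0, 0], "rotation": [0, 0, 0]},
    {"delta_pos": [0, 0, 0], "rotation": [0, 0, 0]},
    {"delta_pos": [0, 0, 0.5], "rotation": [0, 0, 0]},
    {"delta_pos": [0, 0, 0], "rotation": [0, 0, 0]}
  ],
  "jaw": -1
}}

```text
t: 36.75
ee_pos: [398.0, 336.6, 64.7]
eef_rot: [0.251, -3.092, -0.396]
force: [1.5, 0.8, -3.2]
grip_width: 32.5
finger_force: 60.1
```

{"api": "play_rows", "payload": {
  "steps": [
    {"delta_pos": [0.02, -0.12, 0.02], "rotation": [-0.882, -0.143, 0]},
    {"delta_pos": [0.02, -0.12, 0.02], "rotation": [-0.882, -0.143, 0]},
    {"delta_pos": [0.02, -0.12, 0.02], "rotation": [-0.882, -0.143, 0]},
    {"delta_pos": [0.02, -0.12, 0.02], "rotation": [-0.882, -0.143, 0]},
    {"delta_pos": [0.02, -0.12, 0.02], "rotation": [-0.882, -0.143, 0]},
    {"delta_pos": [0, 0, 0], "rotation": [0, 0, 0]},
    {"delta_pos": [0, 0, 0], "rotation": [0, 0, 0]}
  ]
}}

```text
t: 37.62
ee_pos: [399.7, 324.4, 65.7]
eef_rot: [-0.245, 2.982, -0.798]
force: [0.3, -0.7, -3.8]
grip_width: 32.2
finger_force: 61.3
```

```bash
python3 -c "
from h import *
tilt()"
```

```text
t 37.62 p [399.7 324.4  65.7] psi -170.6 z [ 0.084 -0.492 -0.866] w 32.2 F [ 0.3 -0.7 -3.8] ff 61.3
q [-0.45  0.59 -0.72  1.71  0.65  1.5   0.34]
tilt 30.0 C [398.4 332.3  79.5] zx 0.004 psi -170.6
```

{"api": "play_rows", "payload": {
  "steps": [
    {"delta_pos": [0, 0, -0.25], "rotation": [0, 0, 0]},
    {"delta_pos": [0, 0, -0.18], "rotation": [0, 0, 0]},
    {"delta_pos": [0, 0, 0], "rotation": [0, 0, 0]},
    {"delta_pos": [0, 0, 0], "rotation": [0, 0, 0]}
  ]
}}

```text
t: 38.12
ee_pos: [399.9, 324.3, 57.5]
eef_rot: [-0.244, 2.98, -0.8]
force: [0.8, 0.7, -2.5]
grip_width: 31.8
finger_force: 61.5
```

{"api": "play_rows", "payload": {
  "steps": [
    {"delta_pos": [0, 0, 0], "rotation": [0, 0, 0]},
    {"delta_pos": [0, 0, 0], "rotation": [0, 0, 0]},
    {"delta_pos": [0, 0, 0], "rotation": [0, 0, 0]},
    {"delta_pos": [-0.08, 0.49, 0.87], "rotation": [0, 0, 0]},
    {"delta_pos": [-0.08, 0.49, 0.87], "rotation": [0, 0, 0]},
    {"delta_pos": [-0.08, 0.49, 0.87], "rotation": [0, 0, 0]},
    {"delta_pos": [-0.08, 0.49, 0.87], "rotation": [0, 0, 0]},
    {"delta_pos": [-0.08, 0.49, 0.87], "rotation": [0, 0, 0]},
    {"delta_pos": [0, 0, 0.5], "rotation": [0.987, 0.16, 0]},
    {"delta_pos": [0, 0, 0.5], "rotation": [0.987, 0.16, 0]},
    {"delta_pos": [0, 0, 0.5], "rotation": [0.987, 0.16, 0]},
    {"delta_pos": [0, 0, 0], "rotation": [0, 0, 0]}
  ],
  "jaw": 0.2
}}

```text
t: 39.62
ee_pos: [395.1, 369.9, 176.1]
eef_rot: [-0.241, 3.124, -0.002]
force: [-0.4, -0.5, -1.0]
grip_width: 51.3
finger_force: 0.0
```

```bash
python3 - <<'E'
from h import *
tilt()
a=manip.capture("side");im=manip.capture("top")
cv2.imwrite("pics/s6.png",np.hstack([crop(a,220,240,80,80,5),crop(im,105,170,80,80,5)]))
for q in cores(im): print(q)
E
```

```text
t 39.62 p [395.1 369.9 176.1] psi -171.2 z [ 0.009 -0.001 -1.   ] w 51.3 F [-0.4 -0.5 -1. ] ff 0.0
q [-0.04  0.26 -0.91  1.77  0.22  1.21  0.71]
tilt 0.1 C [395.  369.9 192.1] zx 0.008 psi -171.2
(array([389.7, 200.1], dtype=float32), array([ 491.8, -375.6,   17. ]), np.float64(10.9), 131, 37)
```

View pics/s6.png

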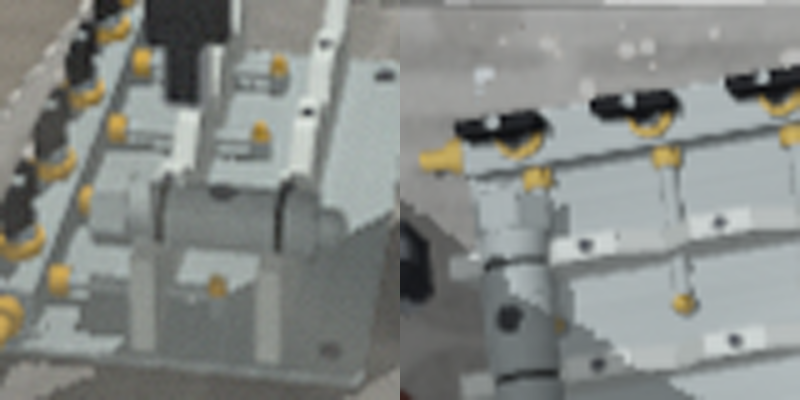

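```bash
cat >>h.py <<'E'
def bore(im,C,z=84,r=9):
    # dark blob near predicted bore top; returns offset (stand x, stand y) from C
    p=proj("top",[[C[0],C[1],z]])[0];g=cv2.cvtColor(im,cv2.COLOR_BGR2GRAY).astype(float)
    x0,y0=int(p[0])-r//2,int(p[1])-r//2;w=g[y0:y0+r,x0:x0+r];v=np.clip(np.median(w)-15-w,0,None)
    yy,xx=np.mgrid[0:r,0:r];u=((xx*v).sum()/v.sum()+x0,(yy*v).sum()/v.sum()+y0)
    X=ray("top",u,z)[0,:2]-np.array(C[:2]);e=np.array([.987,.16]);n=np.array([-.16,.987]);print("pred",p,"bore",u,"off",X@e,X@n,"roll deg",np.degrees(np.arcsin(X@n/15)))
E
python3 - <<'E'
from h import *
im=manip.capture("top");bore(im,(398.6,332.4))
raw=cv2.imread("pics/raw.png");bore(raw,(421.7,190.2))
E
```

```text
pred [126.90578163 232.13407184] bore (np.float64(126.3566739606127), np.float64(233.24507658643327)) off -2.649537125947462 1.6923460421535959 roll deg 6.478078898698142
pred [182.13596832 222.83245071] bore (np.float64(181.19482386772106), np.float64(221.29475197699497)) off 4.440243307698584 1.9072422089913041 roll deg 7.304902572024572
```

The dry core, upright by definition, shows the same offset, so the roll of this core is good to about 1°. Now core b.

{"api": "play_rows", "payload": {
  "steps": [
    {"delta_pos": [0.13, -1, 0], "rotation": [0, 0, 0]},
    {"delta_pos": [0.13, -1, 0], "rotation": [0, 0, 0]},
    {"delta_pos": [0.13, -1, 0], "rotation": [0, 0, 0]},
    {"delta_pos": [0.13, -1, 0], "rotation": [0, 0, 0]},
    {"delta_pos": [0.13, -1, 0], "rotation": [0, 0, 0]},
    {"delta_pos": [0.13, -1, 0], "rotation": [0, 0, 0]},
    {"delta_pos": [0.13, -1, 0], "rotation": [0, 0, 0]},
    {"delta_pos": [0.13, -1, 0], "rotation": [0, 0, 0]},
    {"delta_pos": [0.13, -1, 0], "rotation": [0, 0, 0]},
    {"delta_pos": [0.13, -1, 0], "rotation": [0, 0, 0]},
    {"delta_pos": [0.13, -1, 0], "rotation": [0, 0, 0]},
    {"delta_pos": [0.13, -1, 0], "rotation": [0, 0, 0]}
  ]
}}

```text
t: 41.28
ee_pos: [422.0, 135.4, 174.1]
eef_rot: [-0.264, 3.128, -0.003]
force: [-0.9, -0.1, 0.1]
grip_width: 51.1
finger_force: 0.0
```

{"api": "play_rows", "payload": {
  "steps": [
    {"delta_pos": [0.13, -1, 0], "rotation": [0, 0, 0]},
    {"delta_pos": [0.13, -1, 0], "rotation": [0, 0, 0]},
    {"delta_pos": [0.13, -1, 0], "rotation": [0, 0, 0]},
    {"delta_pos": [0.13, -1, 0], "rotation": [0, 0, 0]},
    {"delta_pos": [0.13, -1, 0], "rotation": [0, 0, 0]},
    {"delta_pos": [0.13, -1, 0], "rotation": [0, 0, 0]},
    {"delta_pos": [0.13, -1, 0], "rotation": [0, 0, 0]},
    {"delta_pos": [0.13, -1, 0], "rotation": [0, 0, 0]},
    {"delta_pos": [0.13, -1, 0], "rotation": [0, 0, 0]},
    {"delta_pos": [0.13, -1, 0], "rotation": [0, 0, 0]},
    {"delta_pos": [0.13, -1, 0], "rotation": [0, 0, 0]},
    {"delta_pos": [0.13, -1, 0], "rotation": [0, 0, 0]}
  ]
}}

```text
t: 42.78
ee_pos: [454.4, -106.1, 174.1]
eef_rot: [-0.26, 3.127, -0.002]
force: [-0.2, 0.7, 0.4]
grip_width: 51.3
finger_force: 0.0
```

{"api": "play_rows", "payload": {
  "steps": [
    {"delta_pos": [0.13, -1, 0], "rotation": [0, 0, 0]},
    {"delta_pos": [0.13, -1, 0], "rotation": [0, 0, 0]},
    {"delta_pos": [0.13, -1, 0], "rotation": [0, 0, 0]},
    {"delta_pos": [0.13, -1, 0], "rotation": [0, 0, 0]},
    {"delta_pos": [0.13, -1, 0], "rotation": [0, 0, 0]},
    {"delta_pos": [0.13, -1, 0], "rotation": [0, 0, 0]},
    {"delta_pos": [0.13, -1, 0], "rotation": [0, 0, 0]},
    {"delta_pos": [0, 0, 0], "rotation": [0, 0, 0]},
    {"delta_pos": [0, 0, 0], "rotation": [0, 0, 0]}
  ]
}}

```text
t: 43.9
ee_pos: [472.3, -245.8, 174.3]
eef_rot: [-0.256, 3.126, -0.002]
force: [-0.5, 1.1, 0.3]
grip_width: 51.3
finger_force: 0.0
```

```bash
python3 - <<'E'
from h import *
st()
im=manip.capture("top")
for q in cores(im): print(q)
bore(im,(398.6,332.4))
a=manip.capture("side");o=cv2.imread("pics/rs1.png");print("side px diff",(cv2.absdiff(a,o).max(2)[180:196,280:330]>30).sum())
cv2.imwrite("pics/s7.png",np.hstack([crop(im,330,160,100,100,4),crop(a,270,170,80,80,5)]))
E
```

```text
t 43.9 p [ 472.3 -245.8  174.3] psi -170.6 z [ 0.005 -0.001 -1.   ] w 51.3 F [-0.5  1.1  0.3] ff 0.0
q [ 0.72  0.15 -0.35  1.81  0.06  1.18  2.08]
pred [126.90578163 232.13407184] bore (np.float64(126.36851211072664), np.float64(233.24163783160324)) off -2.6457734377509876 1.6612758655550164 roll deg 6.358650987156741
side px diff 113
```

View pics/s7.png

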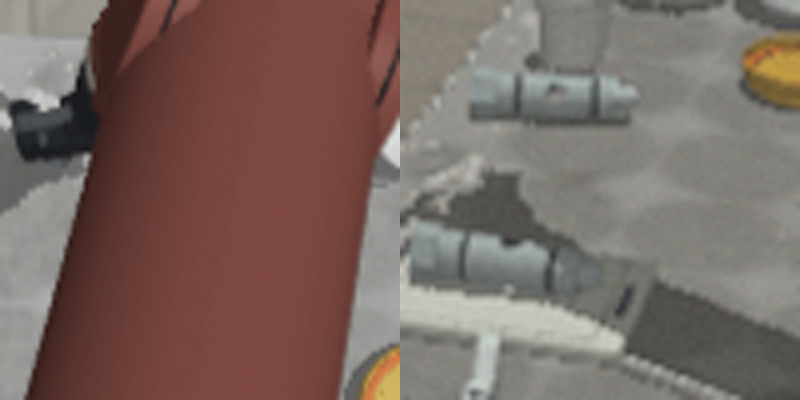

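Core b hasn't moved. Approaching it now.

{"api": "play_rows", "payload": {
  "steps": [
    {"delta_pos": [0.13, -0.93, 0], "rotation": [0, 0, 0.05]},
    {"delta_pos": [0.13, -0.93, 0], "rotation": [0, 0, 0.05]},
    {"delta_pos": [0.13, -0.93, 0], "rotation": [0, 0, 0.05]},
    {"delta_pos": [0.13, -0.93, 0], "rotation": [0, 0, 0]},
    {"delta_pos": [0.13, -0.93, 0], "rotation": [0, 0, 0]},
    {"delta_pos": [0.13, -0.93, 0], "rotation": [0, 0, 0]},
    {"delta_pos": [0.13, -0.93, 0], "rotation": [0, 0, 0]},
    {"delta_pos": [0, 0, -1], "rotation": [0, 0, 0]},
    {"delta_pos": [0, 0, -1], "rotation": [0, 0, 0]},
    {"delta_pos": [0, 0, -1], "rotation": [0, 0, 0]},
    {"delta_pos": [0, 0, -1], "rotation": [0, 0, 0]},
    {"delta_pos": [0, 0, 0], "rotation": [0, 0, 0]}
  ]
}}

```text
t: 45.5
ee_pos: [489.3, -375.6, 92.1]
eef_rot: [-0.297, 3.125, 0.001]
force: [-0.6, 0.6, 0.3]
grip_width: 51.6
finger_force: 0.0
```

```bash
python3 -c "
from h import *
tilt()"
```

```text
t 45.5 p [ 489.3 -375.6   92.1] psi -169.1 z [ 0.002  0.001 -1.   ] w 51.6 F [-0.6  0.6  0.3] ff 0.0
q [ 0.8   0.39 -0.27  1.7   0.11  1.07  2.26]
tilt -0.0 C [ 489.3 -375.6  108.1] zx 0.003 psi -169.1
```

{"api": "play_rows", "payload": {
  "steps": [
    {"delta_pos": [0.05, 0, -1], "rotation": [0, 0, 0]},
    {"delta_pos": [0, 0, -1], "rotation": [0, 0, 0]},
    {"delta_pos": [0, 0, -1], "rotation": [0, 0, 0]},
    {"delta_pos": [0, 0, -0.9], "rotation": [0, 0, 0]},
    {"delta_pos": [0, 0, -0.4], "rotation": [0, 0, 0]},
    {"delta_pos": [0, 0, -0.15], "rotation": [0, 0, 0]},
    {"delta_pos": [0, 0, 0], "rotation": [0, 0, 0]}
  ]
}}

```text
t: 46.38
ee_pos: [491.7, -376.8, 5.7]
eef_rot: [-0.296, 3.122, -0.003]
force: [0.3, -0.0, -1.0]
grip_width: 51.0
finger_force: 0.0
```

{"api": "play_rows", "payload": {
  "steps": [
    {"delta_pos": [0, 0, 0], "rotation": [0, 0, 0]},
    {"delta_pos": [0, 0, 0], "rotation": [0, 0, 0]},
    {"delta_pos": [0, 0, 0], "rotation": [0, 0, 0]},
    {"delta_pos": [0, 0, 0], "rotation": [0, 0, 0]},
    {"delta_pos": [0, 0, 0], "rotation": [0, 0, 0]}
  ],
  "jaw": -1,
  "grip_force": 60
}}

```text
t: 47.0
ee_pos: [491.9, -376.9, 6.4]
eef_rot: [-0.296, 3.121, -0.004]
force: [-1.8, 0.2, 6.2]
grip_width: 31.9
finger_force: 59.5
```

{"api": "play_rows", "payload": {
  "steps": [
    {"delta_pos": [0, 0, 0.5], "rotation": [0, 0, 0]},
    {"delta_pos": [0, 0, 1], "rotation": [0, 0, 0]},
    {"delta_pos": [0, 0, 1], "rotation": [0, 0, 0]},
    {"delta_pos": [0, 0, 1], "rotation": [0, 0, 0]},
    {"delta_pos": [0, 0, 1], "rotation": [0, 0, 0]},
    {"delta_pos": [0, 0, 1], "rotation": [0, 0, 0]},
    {"delta_pos": [0, 0, 1], "rotation": [0, 0, 0]},
    {"delta_pos": [-0.1, 1, 0.5], "rotation": [0, 0, 0]},
    {"delta_pos": [-0.1, 1, 0], "rotation": [0, 0, 0]},
    {"delta_pos": [-0.1, 1, 0], "rotation": [0, 0, 0]},
    {"delta_pos": [-0.1, 1, 0], "rotation": [0, 0, 0]},
    {"delta_pos": [-0.1, 1, 0], "rotation": [0, 0, 0]}
  ]
}}

```text
t: 48.5
ee_pos: [481.0, -274.9, 145.0]
eef_rot: [-0.297, 3.123, -0.002]
force: [0.7, -0.2, -3.4]
grip_width: 32.1
finger_force: 60.1
```

```bash
python3 -c "
from h import *
tilt()"
```

```text
t 48.5 p [ 481.  -274.9  145. ] psi -169.1 z [ 0.005 -0.001 -1.   ] w 32.1 F [ 0.7 -0.2 -3.4] ff 60.1
q [ 0.73  0.22 -0.33  1.8   0.08  1.13  2.14]
tilt 0.1 C [ 480.9 -274.9  161. ] zx 0.004 psi -169.1
```

{"api": "play_rows", "payload": {
  "steps": [
    {"delta_pos": [-0.12, 1, 0], "rotation": [0, 0, -0.08]},
    {"delta_pos": [-0.12, 1, 0], "rotation": [0, 0, -0.09]},
    {"delta_pos": [-0.12, 1, 0], "rotation": [0, 0, 0]},
    {"delta_pos": [-0.12, 1, 0], "rotation": [0, 0, 0]},
    {"delta_pos": [-0.12, 1, 0], "rotation": [0, 0, 0]},
    {"delta_pos": [-0.12, 1, 0], "rotation": [0, 0, 0]},
    {"delta_pos": [-0.12, 1, 0], "rotation": [0, 0, 0]},
    {"delta_pos": [-0.12, 1, 0], "rotation": [0, 0, 0]},
    {"delta_pos": [-0.12, 1, 0], "rotation": [0, 0, 0]},
    {"delta_pos": [-0.12, 1, 0], "rotation": [0, 0, 0]},
    {"delta_pos": [-0.12, 1, 0], "rotation": [0, 0, 0]},
    {"delta_pos": [-0.12, 1, 0], "rotation": [0, 0, 0]}
  ]
}}

```text
t: 50.0
ee_pos: [452.3, -35.3, 145.4]
eef_rot: [-0.25, 3.126, -0.003]
force: [-0.1, -0.4, -3.1]
grip_width: 31.7
finger_force: 60.1
```

{"api": "play_rows", "payload": {
  "steps": [
    {"delta_pos": [-0.12, 1, 0], "rotation": [0, 0, 0]},
    {"delta_pos": [-0.12, 1, 0], "rotation": [0, 0, 0]},
    {"delta_pos": [-0.12, 1, 0], "rotation": [0, 0, 0]},
    {"delta_pos": [-0.12, 1, 0], "rotation": [0, 0, 0]},
    {"delta_pos": [-0.12, 1, 0], "rotation": [0, 0, 0]},
    {"delta_pos": [-0.12, 1, 0], "rotation": [0, 0, 0]},
    {"delta_pos": [-0.12, 1, 0], "rotation": [0, 0, 0]},
    {"delta_pos": [-0.12, 1, 0], "rotation": [0, 0, 0]},
    {"delta_pos": [-0.12, 1, 0], "rotation": [0, 0, 0]},
    {"delta_pos": [-0.12, 1, 0], "rotation": [0, 0, 0]},
    {"delta_pos": [-0.12, 1, 0], "rotation": [0, 0, 0]},
    {"delta_pos": [-0.12, 0.55, 0], "rotation": [0, 0, 0]}
  ]
}}

```text
t: 51.5
ee_pos: [423.2, 195.8, 145.5]
eef_rot: [-0.251, 3.126, -0.002]
force: [0.5, -0.1, -4.1]
grip_width: 31.7
finger_force: 60.0
```

{"api": "play_rows", "payload": {
  "steps": [
    {"delta_pos": [0, 0, 0], "rotation": [0.987, 0.16, 0]},
    {"delta_pos": [0, 0, 0], "rotation": [0.987, 0.16, 0]},
    {"delta_pos": [0, 0, 0], "rotation": [0.987, 0.16, 0]},
    {"delta_pos": [0, 0, 0], "rotation": [0, 0, 0]},
    {"delta_pos": [0, 0, 0], "rotation": [0, 0, 0]}
  ]
}}

```text
t: 52.12
ee_pos: [423.6, 194.5, 145.4]
eef_rot: [0.237, -2.991, -0.796]
force: [0.6, -1.0, -3.9]
grip_width: 32.0
finger_force: 60.7
```

```bash
python3 -c "
from h import *
tilt(10.6)"
```

```text
t 52.12 p [423.6 194.5 145.4] psi -171.0 z [-0.075  0.491 -0.868] w 32.0 F [ 0.6 -1.  -3.9] ff 60.7
q [ 0.49  0.1  -0.65  2.06 -0.53  1.07  1.85]
tilt -29.8 C [424.4 189.3 154.6] zx 0.004 psi -171.0
```

{"api": "play_rows", "payload": {
  "steps": [
    {"delta_pos": [0, 0.05, -1], "rotation": [0, 0, 0]},
    {"delta_pos": [0, 0, -1], "rotation": [0, 0, 0]},
    {"delta_pos": [0, 0, -1], "rotation": [0, 0, 0]},
    {"delta_pos": [0, 0, -0.7], "rotation": [0, 0, 0]},
    {"delta_pos": [0, 0, -0.3], "rotation": [0, 0, 0]},
    {"delta_pos": [0, 0, 0], "rotation": [0, 0, 0]}
  ]
}}

```text
t: 52.88
ee_pos: [423.7, 195.8, 65.6]
eef_rot: [0.238, -2.991, -0.798]
force: [-0.1, -0.4, -3.3]
grip_width: 32.4
finger_force: 60.7
```

```bash
python3 -c "
from h import *
tilt(10.6)"
```

```text
t 52.88 p [423.7 195.8  65.6] psi -171.0 z [-0.075  0.493 -0.867] w 32.4 F [-0.1 -0.4 -3.3] ff 60.7
q [ 0.46  0.23 -0.65  2.13 -0.5   0.88  1.9 ]
tilt -29.9 C [424.5 190.6  74.7] zx 0.005 psi -171.0
```

{"api": "play_rows", "payload": {
  "steps": [
    {"delta_pos": [0, 0, -0.18], "rotation": [0, 0, 0]},
    {"delta_pos": [0, 0, 0], "rotation": [0, 0, 0]}
  ]
}}

```text
t: 53.12
ee_pos: [424.1, 195.5, 62.1]
eef_rot: [0.237, -2.992, -0.799]
force: [-0.1, 0.3, -3.5]
grip_width: 32.3
finger_force: 60.7
```

{"api": "play_rows", "payload": {
  "steps": [
    {"delta_pos": [0, 0, 0], "rotation": [0, 0, 0]},
    {"delta_pos": [0, 0, 0], "rotation": [0, 0, 0]},
    {"delta_pos": [0, 0, 0], "rotation": [0, 0, 0]},
    {"delta_pos": [0.075, -0.49, 0.87], "rotation": [0, 0, 0]},
    {"delta_pos": [0.075, -0.49, 0.87], "rotation": [0, 0, 0]},
    {"delta_pos": [0.075, -0.49, 0.87], "rotation": [0, 0, 0]},
    {"delta_pos": [0.075, -0.49, 0.87], "rotation": [0, 0, 0]},
    {"delta_pos": [-0.09, 0.57, 0], "rotation": [-0.987, -0.16, 0]},
    {"delta_pos": [-0.09, 0.57, 0], "rotation": [-0.987, -0.16, 0]},
    {"delta_pos": [-0.09, 0.57, 0], "rotation": [-0.987, -0.16, 0]},
    {"delta_pos": [0, 0, 0], "rotation": [0, 0, 0]}
  ],
  "jaw": 0.2
}}

```text
t: 54.5
ee_pos: [423.4, 194.4, 132.2]
eef_rot: [-0.262, 3.124, 0.002]
force: [0.9, 0.4, -0.5]
grip_width: 51.2
finger_force: 0.0
```

{"api": "play_rows", "payload": {
  "steps": [
    {"delta_pos": [0, 0, -1], "rotation": [0, 0, 0]},
    {"delta_pos": [0, 0, -1], "rotation": [0, 0, 0]},
    {"delta_pos": [0, 0, -1], "rotation": [0, 0, 0]},
    {"delta_pos": [0, 0, 0], "rotation": [0, 0, 0]}
  ]
}}

```text
t: 55.0
ee_pos: [423.2, 188.7, 69.9]
eef_rot: [0.248, -3.132, -0.004]
force: [-0.6, -0.8, 0.8]
grip_width: 51.2
finger_force: 0.0
```

```bash
python3 -c "
from h import *
tilt(16)"
```

```text
t 55.0 p [423.2 188.7  69.9] psi -170.9 z [-0.     0.003 -1.   ] w 51.2 F [-0.6 -0.8  0.8] ff 0.0
q [ 0.2   0.18 -0.75  2.06  0.15  0.95  1.09]
tilt -0.1 C [423.2 188.7  85.9] zx 0.0 psi -170.9
```

{"api": "play_rows", "payload": {
  "steps": [
    {"delta_pos": [0, 0.08, -0.5], "rotation": [0, 0, 0]},
    {"delta_pos": [0, 0, -0.28], "rotation": [0, 0, 0]},
    {"delta_pos": [0, 0, 0], "rotation": [0, 0, 0]}
  ]
}}

```text
t: 55.38
ee_pos: [424.1, 191.6, 55.5]
eef_rot: [-0.25, 3.128, 0.003]
force: [0.1, -0.7, 0.0]
grip_width: 50.8
finger_force: 0.0
```

{"api": "play_rows", "payload": {
  "steps": [
    {"delta_pos": [0, 0, 0], "rotation": [0, 0, 0]},
    {"delta_pos": [0, 0, 0], "rotation": [0, 0, 0]},
    {"delta_pos": [0, 0, 0], "rotation": [0, 0, 0]},
    {"delta_pos": [0, 0, 0], "rotation": [0, 0, 0]},
    {"delta_pos": [0, 0, 0], "rotation": [0, 0, 0]},
    {"delta_pos": [0, 0, 0.5], "rotation": [0, 0, 0]},
    {"delta_pos": [0, 0, 0], "rotation": [0, 0, 0]}
  ],
  "jaw": -1
}}

```text
t: 56.25
ee_pos: [424.7, 192.0, 66.5]
eef_rot: [-0.25, 3.126, 0.004]
force: [-0.3, -1.0, -3.7]
grip_width: 32.0
finger_force: 60.0
```

{"api": "play_rows", "payload": {
  "steps": [
    {"delta_pos": [-0.02, 0.13, 0.035], "rotation": [0.987, 0.16, 0]},
    {"delta_pos": [-0.02, 0.13, 0.035], "rotation": [0.987, 0.16, 0]},
    {"delta_pos": [-0.02, 0.13, 0.035], "rotation": [0.987, 0.16, 0]},
    {"delta_pos": [0, 0, 0], "rotation": [0, 0, 0]},
    {"delta_pos": [0, 0, 0], "rotation": [0, 0, 0]}
  ]
}}

```text
t: 56.88
ee_pos: [422.8, 199.7, 67.7]
eef_rot: [0.237, -2.988, -0.801]
force: [-0.4, 0.3, -4.1]
grip_width: 31.8
finger_force: 60.8
```

```bash
python3 -c "
from h import *
tilt(16)"
```

```text
t 56.88 p [422.8 199.7  67.7] psi -171.0 z [-0.077  0.494 -0.866] w 31.8 F [-0.4  0.3 -4.1] ff 60.8
q [ 0.59  0.26 -0.8   2.12 -0.45  0.87  1.84]
tilt -30.0 C [424.1 191.8  81.6] zx 0.003 psi -171.0
```

{"api": "play_rows", "payload": {
  "steps": [
    {"delta_pos": [0, -0.1, -0.25], "rotation": [0, 0, 0]},
    {"delta_pos": [0, 0, -0.18], "rotation": [0, 0, 0]},
    {"delta_pos": [0, 0, 0], "rotation": [0, 0, 0]},
    {"delta_pos": [0, 0, 0], "rotation": [0, 0, 0]}
  ]
}}

```text
t: 57.38
ee_pos: [422.9, 197.8, 59.2]
eef_rot: [0.238, -2.988, -0.803]
force: [0.6, -1.0, -3.2]
grip_width: 32.2
finger_force: 60.9
```

{"api": "play_rows", "payload": {
  "steps": [
    {"delta_pos": [0, 0, 0], "rotation": [0, 0, 0]},
    {"delta_pos": [0, 0, 0], "rotation": [0, 0, 0]},
    {"delta_pos": [0, 0, 0], "rotation": [0, 0, 0]},
    {"delta_pos": [0.075, -0.49, 0.87], "rotation": [0, 0, 0]},
    {"delta_pos": [0.075, -0.49, 0.87], "rotation": [0, 0, 0]},
    {"delta_pos": [0.075, -0.49, 0.87], "rotation": [0, 0, 0]},
    {"delta_pos": [0.075, -0.49, 0.87], "rotation": [0, 0, 0]},
    {"delta_pos": [0.075, -0.49, 0.87], "rotation": [0, 0, 0]},
    {"delta_pos": [0, -0.5, 0.5], "rotation": [-0.987, -0.16, 0]},
    {"delta_pos": [0, -1, 0.5], "rotation": [-0.987, -0.16, 0]},
    {"delta_pos": [0, -1, 0.5], "rotation": [-0.987, -0.16, 0]},
    {"delta_pos": [0, -1, 0], "rotation": [0, 0, 0]}
  ],
  "jaw": 0.2
}}

```text
t: 58.88
ee_pos: [431.0, 81.1, 177.8]
eef_rot: [-0.26, 3.123, -0.002]
force: [-0.0, -0.4, 0.2]
grip_width: 51.3
finger_force: 0.0
```

{"api": "play_rows", "payload": {
  "steps": [
    {"delta_pos": [0, -1, 0], "rotation": [0, 0, 0]},
    {"delta_pos": [0, -1, 0], "rotation": [0, 0, 0]},
    {"delta_pos": [0, -1, 0], "rotation": [0, 0, 0]},
    {"delta_pos": [0, 0, 0], "rotation": [0, 0, 0]}
  ]
}}

```text
t: 59.38
ee_pos: [430.4, 17.4, 176.1]
eef_rot: [-0.246, 3.128, 0.003]
force: [-0.2, 1.4, 0.0]
grip_width: 51.0
finger_force: 0.0
```

```bash
python3 - <<'E'
from h import *
tilt()
im=manip.capture("top");cv2.imwrite("pics/raw2.png",im)
bore(im,(398.6,332.4));bore(im,(421.7,190.2))
b=im.astype(int);k=(b.max(2)<60).astype(np.uint8)*255; k[:,240:]=0;k[200:]=0;k[:165]=0
for q in seg(k,70,amin=8): print(q)
for q in cores(im): print("table",q)
cv2.imwrite("pics/s8.png",crop(im,105,165,135,105,5.7))
E
```

```text
t 59.38 p [430.4  17.4 176.1] psi -171.0 z [ 0.004  0.002 -1.   ] w 51.0 F [-0.2  1.4  0. ] ff 0.0
q [ 0.64 -0.06 -0.75  2.01 -0.04  1.17  1.64]
tilt -0.1 C [430.4  17.4 192.1] zx 0.004 psi -171.0
pred [126.90578163 232.13407184] bore (np.float64(126.37196924896512), np.float64(233.24305144884684)) off -2.6509599454832946 1.6528383760468253 roll deg 6.326223676415629
pred [182.13596832 222.83245071] bore (np.float64(181.04394942805538), np.float64(222.96628537025887)) off 0.13006786241374713 2.8468284589795028 roll deg 10.94044529249562
(array([124.6, 195.7], dtype=float32), array([498.4, 349.6,  70. ]), np.float64(99.4), 45, 15)
(array([151.1, 190.9], dtype=float32), array([510.9, 279.6,  70. ]), np.float64(95.4), 43, 13)
(array([178.2, 186.6], dtype=float32), array([522.2, 207.5,  70. ]), np.float64(99.4), 43, 15)
```

View pics/s8.png

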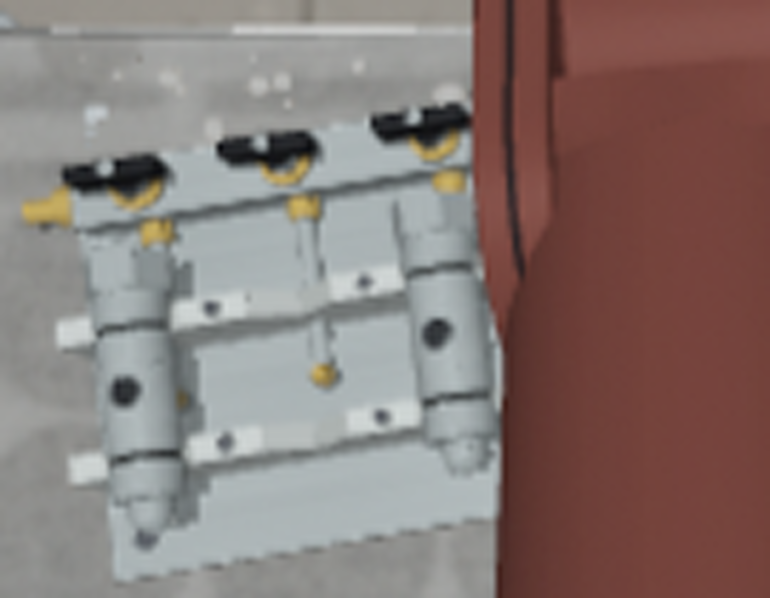

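Both washed cores lie in their rests, bores at crop (124,391) and (436,332), and all the visible cocks are shut. I'll check the roll more closely in both views, with the dry core at the start as the reference.

```bash
cat > bt.py <<'E'
from h import *
def dark(im,p,r=5):
    k=6;c=cv2.getRectSubPix(im,(2*r+1,2*r+1),tuple(map(float,p)));g=cv2.cvtColor(c,cv2.COLOR_BGR2GRAY).astype(float)
    base=np.percentile(g,60);v=np.clip(.82*base-g,0,None)
    n,l,_,_=cv2.connectedComponentsWithStats((v>0).astype(np.uint8));
    if n<2: return None
    yy,xx=np.mgrid[-r:r+1,-r:r+1];best=max(range(1,n),key=lambda i:(v*(l==i)/(1+.15*np.hypot(xx,yy))).sum())
    v=v*(l==best);return np.array([(xx*v).sum()/v.sum()+p[0],(yy*v).sum()/v.sum()+p[1]]),int((v>0).sum())
def run(name,top,side,C):
    e=np.array([.987,.16,0]);n=np.array([-.16,.987,0]);X0=np.array([C[0],C[1],85.])
    a=dark(top,proj("top",X0)[0]);b=dark(side,proj("side",X0)[0]) if side is not None else None
    print(name,"top",a,"pred",proj("top",X0)[0].round(2),"side",b,"pred",proj("side",X0)[0].round(2))
    for nm,m in(("top",a),("side",b)):
        if m is None: continue
        X=ray(nm,m[0],85)[0]-X0;print("   ",nm,"along",(X@e).round(2),"across",(X@n).round(2))
E
python3 - <<'E'
from bt import *
o=cv2.resize(cv2.imread("pics/side0.png"),(560,420),interpolation=cv2.INTER_AREA)
raw=cv2.imread("pics/raw.png")
run("dry",raw,o,(421.7+4.4*.987,190.2+.7))
T=[manip.capture("top") for _ in range(3)];Sd=[manip.capture("side") for _ in range(3)]
t=np.mean(T,0).astype(np.uint8);s=np.mean(Sd,0).astype(np.uint8);cv2.imwrite("pics/rs2.png",s)
run("a",t,s,(396,332));run("b",t,s,(421.7,190.2))
cv2.imwrite("pics/s9.png",np.hstack([crop(o,225,220,80,80,5),crop(s,225,230,80,80,5)]))
E
```

```text
dry top (array([181.17055647, 221.26732345]), 25) pred [181.84 221.13] side (array([270.62891488, 248.11359936]), 11) pred [270.29 248.09]
    top along -0.06 across 1.75
    side along -0.94 across -0.05
a top (array([126.36318371, 233.2313813 ]), 29) pred [126.86 233.08] side (array([264.37497933, 275.74881971]), 47) pred [263.94 277.82]
    top along -0.17 across 1.3
    side along 0.48 across -9.12
b top (array([180.99995458, 222.92962859]), 25) pred [182.05 222.78] side (array([272.96309937, 246.48939138]), 52) pred [271.84 248.22]
    top along 0.06 across 2.73
    side along -1.65 across -9.69
```

View pics/s9.png

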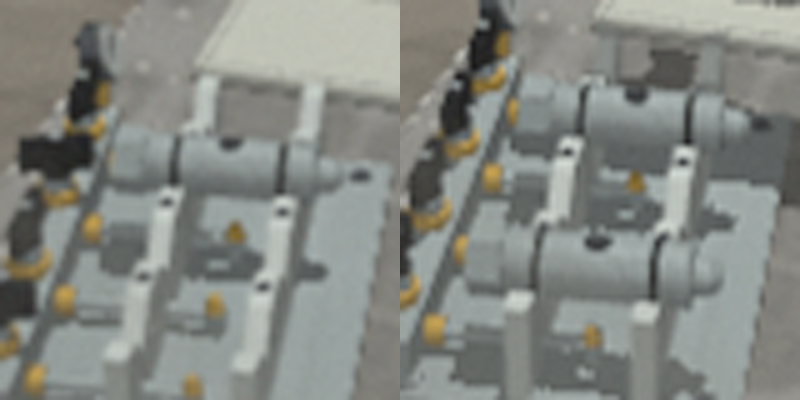

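The top view puts core b about 3–4° short of upright. I'll correct that with a small regrasp.

{"api": "play_rows", "payload": {
  "steps": [
    {"delta_pos": [-0.038, 0.965, 0], "rotation": [0, 0, 0]},
    {"delta_pos": [-0.038, 0.965, 0], "rotation": [0, 0, 0]},
    {"delta_pos": [-0.038, 0.965, 0], "rotation": [0, 0, 0]},
    {"delta_pos": [-0.038, 0.965, 0], "rotation": [0, 0, 0]},
    {"delta_pos": [-0.038, 0.965, 0], "rotation": [0, 0, 0]},
    {"delta_pos": [-0.038, 0.965, 0], "rotation": [0, 0, 0]},
    {"delta_pos": [-0.038, 0.965, 0], "rotation": [0, 0, 0]},
    {"delta_pos": [-0.038, 0.965, 0], "rotation": [0, 0, 0]},
    {"delta_pos": [-0.038, 0.965, 0], "rotation": [0, 0, 0]},
    {"delta_pos": [0, 0, 0], "rotation": [0, 0, 0]},
    {"delta_pos": [0, 0, -1], "rotation": [0, 0, 0]},
    {"delta_pos": [0, 0, -1], "rotation": [0, 0, 0]}
  ]
}}

```text
t: 61.22
ee_pos: [423.9, 191.3, 135.7]
eef_rot: [-0.249, 3.127, 0.002]
force: [0.5, 0.0, -0.2]
grip_width: 51.1
finger_force: 0.0
```

{"api": "play_rows", "payload": {
  "steps": [
    {"delta_pos": [0, 0, -1], "rotation": [0, 0, 0]},
    {"delta_pos": [0, 0, 0], "rotation": [0, 0, 0]},
    {"delta_pos": [0, 0, 0], "rotation": [0, 0, 0]}
  ]
}}

```text
t: 61.6
ee_pos: [424.0, 192.0, 116.8]
eef_rot: [-0.249, 3.127, 0.004]
force: [-0.2, -0.8, 0.6]
grip_width: 51.3
finger_force: 0.0
```

```bash
python3 -c "
from h import *
tilt(16)"
```

```text
t 61.6 p [424.  192.  116.8] psi -170.9 z [ 0.004  0.003 -1.   ] w 51.3 F [-0.2 -0.8  0.6] ff 0.0
q [ 0.4   0.14 -0.97  2.    0.14  1.05  1.1 ]
tilt -0.1 C [424.  192.  132.8] zx 0.005 psi -170.9
```

{"api": "play_rows", "payload": {
  "steps": [
    {"delta_pos": [0, -0.05, -1], "rotation": [0, 0, 0]},
    {"delta_pos": [0, 0, -1], "rotation": [0, 0, 0]},
    {"delta_pos": [0, 0, -0.9], "rotation": [0, 0, 0]},
    {"delta_pos": [0, 0, -0.2], "rotation": [0, 0, 0]},
    {"delta_pos": [0, 0, 0], "rotation": [0, 0, 0]}
  ]
}}

```text
t: 62.22
ee_pos: [423.8, 191.4, 54.5]
eef_rot: [-0.25, 3.128, 0.004]
force: [0.3, 0.3, 0.3]
grip_width: 51.2
finger_force: 0.0
```

{"api": "play_rows", "payload": {
  "steps": [
    {"delta_pos": [0, 0, 0], "rotation": [0, 0, 0]},
    {"delta_pos": [0, 0, 0], "rotation": [0, 0, 0]},
    {"delta_pos": [0, 0, 0], "rotation": [0, 0, 0]},
    {"delta_pos": [0, 0, 0], "rotation": [0, 0, 0]},
    {"delta_pos": [0, 0, 0], "rotation": [0, 0, 0]},
    {"delta_pos": [0, 0, 0.3], "rotation": [0, 0, 0]},
    {"delta_pos": [0, 0.05, 0], "rotation": [0.355, 0.058, 0]},
    {"delta_pos": [0, 0, 0], "rotation": [0, 0, 0]},
    {"delta_pos": [0, 0, -0.25], "rotation": [0, 0, 0]},
    {"delta_pos": [0, 0, 0], "rotation": [0, 0, 0]}
  ],
  "jaw": -1
}}

```text
t: 63.48
ee_pos: [424.0, 191.9, 55.2]
eef_rot: [0.25, -3.129, -0.099]
force: [0.4, -4.5, 2.5]
grip_width: 32.1
finger_force: 60.7
```

```bash
python3 -c "
from h import *
tilt(16)"
```

```text
t 63.48 p [424.  191.9  55.2] psi -170.9 z [-0.006  0.063 -0.998] w 32.1 F [ 0.4 -4.5  2.5] ff 60.7
q [ 0.4   0.25 -0.95  2.07  0.18  0.9   1.09]
tilt -3.6 C [424.1 190.9  71.2] zx 0.004 psi -170.9
```

{"api": "play_rows", "payload": {
  "steps": [
    {"delta_pos": [0, 0, 0], "rotation": [0, 0, 0]},
    {"delta_pos": [0, 0, 0], "rotation": [0, 0, 0]},
    {"delta_pos": [0, 0, 0], "rotation": [0, 0, 0]},
    {"delta_pos": [0, -0.06, 1], "rotation": [0, 0, 0]},
    {"delta_pos": [0, -0.06, 1], "rotation": [0, 0, 0]},
    {"delta_pos": [0, -0.06, 1], "rotation": [0, 0, 0]},
    {"delta_pos": [0, -0.06, 1], "rotation": [0, 0, 0]},
    {"delta_pos": [0, -0.06, 1], "rotation": [-0.355, -0.058, 0]},
    {"delta_pos": [0, -1, 1], "rotation": [0, 0, 0]},
    {"delta_pos": [0, -1, 0], "rotation": [0, 0, 0]},
    {"delta_pos": [0, -1, 0], "rotation": [0, 0, 0]},
    {"delta_pos": [0, -1, 0], "rotation": [0, 0, 0]}
  ],
  "jaw": 0.2
}}

```text
t: 64.97
ee_pos: [423.6, 105.6, 175.3]
eef_rot: [-0.25, 3.127, 0.003]
force: [-0.2, -0.3, -0.2]
grip_width: 51.5
finger_force: 0.0
```

{"api": "play_rows", "payload": {
  "steps": [
    {"delta_pos": [0, -1, 0], "rotation": [0, 0, 0]},
    {"delta_pos": [0, -1, 0], "rotation": [0, 0, 0]},
    {"delta_pos": [0, -1, 0], "rotation": [0, 0, 0]},
    {"delta_pos": [0, -1, 0], "rotation": [0, 0, 0]},
    {"delta_pos": [0, -1, 0], "rotation": [0, 0, 0]},
    {"delta_pos": [0, 0, 0], "rotation": [0, 0, 0]}
  ]
}}

```text
t: 65.72
ee_pos: [423.6, 5.2, 175.1]
eef_rot: [-0.246, 3.128, 0.003]
force: [0.8, 0.1, 0.1]
grip_width: 51.4
finger_force: 0.0
```

```bash
python3 - <<'E'
from bt import *
tilt()
t=np.mean([manip.capture("top") for _ in range(3)],0).astype(np.uint8)
run("a",t,None,(396,332));run("b",t,None,(421.7,190.2))
E
```

```text
t 65.72 p [423.6   5.2 175.1] psi -171.0 z [ 0.004  0.002 -1.   ] w 51.4 F [0.8 0.1 0.1] ff 0.0
q [ 0.71 -0.08 -0.77  2.03 -0.06  1.17  1.69]
tilt -0.1 C [423.5   5.2 191.1] zx 0.004 psi -171.0
a top (array([126.36477765, 233.22892394]), 29) pred [126.86 233.08] side None pred [263.94 277.82]
    top along -0.16 across 1.29
b top (array([181.24137415, 222.72743501]), 25) pred [182.05 222.78] side None pred [271.84 248.22]
    top along 0.48 across 2.05
```

Core b is now within about 1°. Next I'll open cock 2.

{"api": "play_rows", "payload": {
  "steps": [
    {"delta_pos": [0.456, 0.916, 0], "rotation": [0, 0, -0.82]},
    {"delta_pos": [0.456, 0.916, 0], "rotation": [0, 0, -0.82]},
    {"delta_pos": [0.456, 0.916, 0], "rotation": [0, 0, -0.82]},
    {"delta_pos": [0.456, 0.916, 0], "rotation": [0, 0, -0.82]},
    {"delta_pos": [0.456, 0.916, 0], "rotation": [0, 0, -0.82]},
    {"delta_pos": [0.456, 0.916, 0], "rotation": [0, 0, -0.82]},
    {"delta_pos": [0.456, 0.916, 0], "rotation": [0, 0, -0.82]},
    {"delta_pos": [0.456, 0.916, 0], "rotation": [0, 0, -0.82]},
    {"delta_pos": [0.456, 0.916, 0], "rotation": [0, 0, -0.82]},
    {"delta_pos": [0.456, 0.916, 0], "rotation": [0, 0, -0.82]},
    {"delta_pos": [0.456, 0.916, 0], "rotation": [0, 0, -0.82]},
    {"delta_pos": [0, 0, 0], "rotation": [0, 0, 0]}
  ],
  "jaw": -0.45,
  "grip_force": 30
}}

```text
t: 67.38
ee_pos: [523.5, 210.3, 175.1]
eef_rot: [2.036, 2.389, -0.0]
force: [-0.1, 0.3, -0.2]
grip_width: 23.3
finger_force: 0.0
```

{"api": "play_rows", "payload": {
  "steps": [
    {"delta_pos": [0, 0, -1], "rotation": [0, 0, 0]},
    {"delta_pos": [0, 0, -1], "rotation": [0, 0, 0]},
    {"delta_pos": [0, 0, -1], "rotation": [0, 0, 0]},
    {"delta_pos": [0, 0, 0], "rotation": [0, 0, 0]}
  ]
}}

```text
t: 67.88
ee_pos: [522.7, 206.7, 112.9]
eef_rot: [2.04, 2.386, -0.007]
force: [-0.3, -0.1, 0.3]
grip_width: 23.3
finger_force: 0.0
```

```bash
python3 -c "
from h import *
tilt(16)"
```

```text
t 67.88 p [522.7 206.7 112.9] psi 98.9 z [-0.001 -0.005 -1.   ] w 23.3 F [-0.3 -0.1  0.3] ff 0.0
q [ 0.22  0.36 -0.81  1.79  0.29  1.12 -0.53]
tilt 0.3 C [522.7 206.8 128.9] zx -0.002 psi 98.9
```

{"api": "play_rows", "payload": {
  "steps": [
    {"delta_pos": [0.07, 0, -1], "rotation": [0, 0, 0]},
    {"delta_pos": [0, 0, -0.8], "rotation": [0, 0, 0]},
    {"delta_pos": [0, 0, -0.4], "rotation": [0, 0, 0]},
    {"delta_pos": [0, 0, 0], "rotation": [0, 0, 0]}
  ]
}}

```text
t: 68.38
ee_pos: [525.0, 207.6, 70.5]
eef_rot: [2.039, 2.385, -0.003]
force: [0.1, 0.9, 0.4]
grip_width: 23.6
finger_force: 0.0
```

{"api": "play_rows", "payload": {
  "steps": [
    {"delta_pos": [0, 0, 0], "rotation": [0, 0, 0]},
    {"delta_pos": [0, 0, 0], "rotation": [0, 0, 0]},
    {"delta_pos": [0, 0, 0], "rotation": [0, 0, 0]},
    {"delta_pos": [0, 0, 0], "rotation": [0, 0, 0]}
  ],
  "jaw": -1
}}

```text
t: 68.88
ee_pos: [525.1, 207.9, 71.6]
eef_rot: [2.039, 2.385, -0.002]
force: [-5.4, -0.9, 4.4]
grip_width: 9.2
finger_force: 31.4
```

{"api": "play_rows", "payload": {
  "steps": [
    {"delta_pos": [0, 0, 0], "rotation": [0, 0, -0.9]},
    {"delta_pos": [0, 0, 0], "rotation": [0, 0, -0.9]},
    {"delta_pos": [0, 0, 0], "rotation": [0, 0, -0.9]},
    {"delta_pos": [0, 0, 0], "rotation": [0, 0, -0.9]},
    {"delta_pos": [0, 0, 0], "rotation": [0, 0, -0.9]},
    {"delta_pos": [0, 0, 0], "rotation": [0, 0, -0.9]},
    {"delta_pos": [0, 0, 0], "rotation": [0, 0, -0.9]},
    {"delta_pos": [0, 0, 0], "rotation": [0, 0, -0.9]},
    {"delta_pos": [0, 0, 0], "rotation": [0, 0, -0.9]},
    {"delta_pos": [0, 0, 0], "rotation": [0, 0, -0.9]},
    {"delta_pos": [0, 0, 0], "rotation": [0, 0, -0.15]},
    {"delta_pos": [0, 0, 0], "rotation": [0, 0, 0]}
  ]
}}

```text
t: 70.38
ee_pos: [525.4, 207.5, 71.6]
eef_rot: [3.132, 0.209, -0.006]
force: [-4.0, -2.7, 5.3]
grip_width: 8.6
finger_force: 33.3
```

```bash
python3 -c "
from h import *
tilt(16);print(manip.observe()['torque'])"
```

```text
t 70.38 p [525.4 207.5  71.6] psi 7.6 z [-0.003 -0.003 -1.   ] w 8.6 F [-4.  -2.7  5.3] ff 33.3
q [-0.03  0.35 -0.5   1.83  0.2   1.02 -2.05]
tilt 0.1 C [525.5 207.6  87.6] zx -0.004 psi 7.6
[-0.58603006  0.9879519   0.42828257]
```

{"api": "play_rows", "payload": {
  "steps": [
    {"delta_pos": [0, 0, 0], "rotation": [0, 0, 0]},
    {"delta_pos": [0, 0, 0], "rotation": [0, 0, 0]},
    {"delta_pos": [0, 0, 1], "rotation": [0, 0, 0]},
    {"delta_pos": [0, 0, 1], "rotation": [0, 0, 0]},
    {"delta_pos": [0, 0, 0.5], "rotation": [0, 0, 0]}
  ],
  "jaw": -0.45
}}

```text
t: 71.0
ee_pos: [526.4, 208.2, 123.7]
eef_rot: [3.134, 0.204, -0.001]
force: [0.4, 0.0, 0.4]
grip_width: 23.2
finger_force: 0.0
```

{"api": "play_rows", "payload": {
  "steps": [
    {"delta_pos": [-0.12, 0.706, 0], "rotation": [0, 0, 0.914]},
    {"delta_pos": [-0.12, 0.706, 0], "rotation": [0, 0, 0.914]},
    {"delta_pos": [-0.12, 0.706, 0], "rotation": [0, 0, 0.914]},
    {"delta_pos": [-0.12, 0.706, 0], "rotation": [0, 0, 0.914]},
    {"delta_pos": [-0.12, 0.706, 0], "rotation": [0, 0, 0.914]},
    {"delta_pos": [-0.12, 0.706, 0], "rotation": [0, 0, 0.914]},
    {"delta_pos": [-0.12, 0.706, 0], "rotation": [0, 0, 0.914]},
    {"delta_pos": [-0.12, 0.706, 0], "rotation": [0, 0, 0.914]},
    {"delta_pos": [-0.12, 0.706, 0], "rotation": [0, 0, 0.914]},
    {"delta_pos": [-0.12, 0.706, 0], "rotation": [0, 0, 0.914]},
    {"delta_pos": [0, 0, 0], "rotation": [0, 0, 0]},
    {"delta_pos": [0, 0, 0], "rotation": [0, 0, 0]}
  ]
}}

```text
t: 72.5
ee_pos: [501.8, 348.2, 121.3]
eef_rot: [2.045, 2.378, -0.002]
force: [-0.6, -0.4, 0.2]
grip_width: 23.6
finger_force: 0.0
```

```bash
python3 -c "
from h import *
tilt(16)"
```

```text
t 72.5 p [501.8 348.2 121.3] psi 98.6 z [ 0.003 -0.004 -1.   ] w 23.6 F [-0.6 -0.4  0.2] ff 0.0
q [-0.05  0.46 -0.81  1.66  0.36  1.18 -0.8 ]
tilt 0.3 C [501.7 348.2 137.3] zx 0.002 psi 98.6
```

{"api": "play_rows", "payload": {
  "steps": [
    {"delta_pos": [-0.03, 0.03, -1], "rotation": [0, 0, 0]},
    {"delta_pos": [0, 0, -1], "rotation": [0, 0, 0]},
    {"delta_pos": [0, 0, -0.6], "rotation": [0, 0, 0]},
    {"delta_pos": [0, 0, 0], "rotation": [0, 0, 0]}
  ]
}}

```text
t: 73.0
ee_pos: [500.1, 348.9, 67.6]
eef_rot: [2.042, 2.383, -0.006]
force: [1.3, -0.2, 0.8]
grip_width: 23.8
finger_force: 0.0
```

{"api": "play_rows", "payload": {
  "steps": [
    {"delta_pos": [0, 0, 0], "rotation": [0, 0, 0]},
    {"delta_pos": [0, 0, 0], "rotation": [0, 0, 0]},
    {"delta_pos": [0, 0, 0], "rotation": [0, 0, 0]},
    {"delta_pos": [0, 0, 0], "rotation": [0, 0, 0]}
  ],
  "jaw": -1
}}

```text
t: 73.5
ee_pos: [501.4, 349.7, 69.4]
eef_rot: [2.041, 2.382, 0.0]
force: [4.9, 3.0, -6.9]
grip_width: 9.4
finger_force: 33.1
```

{"api": "play_rows", "payload": {
  "steps": [
    {"delta_pos": [0, 0, 0], "rotation": [0, 0, -0.9]},
    {"delta_pos": [0, 0, 0], "rotation": [0, 0, -0.9]},
    {"delta_pos": [0, 0, 0], "rotation": [0, 0, -0.9]},
    {"delta_pos": [0, 0, 0], "rotation": [0, 0, -0.9]},
    {"delta_pos": [0, 0, 0], "rotation": [0, 0, -0.9]},
    {"delta_pos": [0, 0, 0], "rotation": [0, 0, -0.9]},
    {"delta_pos": [0, 0, 0], "rotation": [0, 0, -0.9]},
    {"delta_pos": [0, 0, 0], "rotation": [0, 0, -0.9]},
    {"delta_pos": [0, 0, 0], "rotation": [0, 0, -0.9]},
    {"delta_pos": [0, 0, 0], "rotation": [0, 0, -0.9]},
    {"delta_pos": [0, 0, 0], "rotation": [0, 0, -0.12]},
    {"delta_pos": [0, 0, 0], "rotation": [0, 0, 0]}
  ]
}}

```text
t: 75.0
ee_pos: [501.7, 349.7, 69.4]
eef_rot: [3.133, 0.21, -0.003]
force: [6.8, 1.7, -6.8]
grip_width: 9.0
finger_force: 35.4
```

```bash
python3 -c "
from h import *
tilt(16);print(manip.observe()['torque'])"
```

```text
t 75.0 p [501.7 349.7  69.4] psi 7.7 z [-0.002 -0.002 -1.   ] w 9.0 F [ 6.8  1.7 -6.8] ff 35.4
q [-0.3   0.44 -0.48  1.72  0.23  1.05 -2.29]
tilt 0.1 C [501.7 349.7  85.4] zx -0.002 psi 7.7
[ 0.45241369 -1.37967554  0.49877585]
```

Cock 0 is against its stop. I'll release it, rise and move clear over the front of the stand towards −y, then check.

{"api": "play_rows", "payload": {
  "steps": [
    {"delta_pos": [0, 0, 0], "rotation": [0, 0, 0]},
    {"delta_pos": [0, 0, 0], "rotation": [0, 0, 0]},
    {"delta_pos": [0, 0, 1], "rotation": [0, 0, 0]},
    {"delta_pos": [0, 0, 1], "rotation": [0, 0, 0]},
    {"delta_pos": [0, 0, 1], "rotation": [0, 0, 0]},
    {"delta_pos": [0, 0, 1], "rotation": [0, 0, 0]},
    {"delta_pos": [0, 0, 1], "rotation": [0, 0, 0]},
    {"delta_pos": [0, 0, 1], "rotation": [0, 0, 0]},
    {"delta_pos": [0, -1, 0], "rotation": [0, 0, 0]},
    {"delta_pos": [0, -1, 0], "rotation": [0, 0, 0]},
    {"delta_pos": [0, -1, 0], "rotation": [0, 0, 0]},
    {"delta_pos": [0, -1, 0], "rotation": [0, 0, 0]}
  ],
  "jaw": -0.45
}}

```text
t: 76.5
ee_pos: [500.7, 267.3, 188.6]
eef_rot: [3.132, 0.207, -0.007]
force: [0.2, -0.7, 0.5]
grip_width: 23.6
finger_force: 0.0
```

{"api": "play_rows", "payload": {
  "steps": [
    {"delta_pos": [0, -1, 0], "rotation": [0, 0, 0]},
    {"delta_pos": [0, -1, 0], "rotation": [0, 0, 0]},
    {"delta_pos": [0, -1, 0], "rotation": [0, 0, 0]},
    {"delta_pos": [0, -1, 0], "rotation": [0, 0, 0]},
    {"delta_pos": [0, -1, 0], "rotation": [0, 0, 0]},
    {"delta_pos": [0, -1, 0], "rotation": [0, 0, 0]},
    {"delta_pos": [0, -1, 0], "rotation": [0, 0, 0]},
    {"delta_pos": [0, -1, 0], "rotation": [0, 0, 0]},
    {"delta_pos": [0, -1, 0], "rotation": [0, 0, 0]},
    {"delta_pos": [0, -1, 0], "rotation": [0, 0, 0]},
    {"delta_pos": [0, -1, 0], "rotation": [0, 0, 0]},
    {"delta_pos": [0, -1, 0], "rotation": [0, 0, 0]}
  ]
}}

```text
t: 78.0
ee_pos: [500.3, 27.9, 189.0]
eef_rot: [3.133, 0.208, -0.007]
force: [0.9, -0.7, 0.0]
grip_width: 23.6
finger_force: 0.0
```

{"api": "play_rows", "payload": {
  "steps": [
    {"delta_pos": [0, -1, 0], "rotation": [0, 0, 0]},
    {"delta_pos": [0, -1, 0], "rotation": [0, 0, 0]},
    {"delta_pos": [0, -1, 0], "rotation": [0, 0, 0]},
    {"delta_pos": [0, -1, 0], "rotation": [0, 0, 0]},
    {"delta_pos": [0, -1, 0], "rotation": [0, 0, 0]},
    {"delta_pos": [0, -1, 0], "rotation": [0, 0, 0]},
    {"delta_pos": [0, -1, 0], "rotation": [0, 0, 0]},
    {"delta_pos": [0, -1, 0], "rotation": [0, 0, 0]},
    {"delta_pos": [0, 0, 0], "rotation": [0, 0, 0]},
    {"delta_pos": [0, 0, 0], "rotation": [0, 0, 0]}
  ]
}}

```text
t: 79.25
ee_pos: [500.5, -130.0, 189.0]
eef_rot: [3.133, 0.209, -0.006]
force: [-0.3, -0.4, -0.2]
grip_width: 23.5
finger_force: 0.0
```

```bash
python3 - <<'E'
from bt import *
tilt()
t=np.mean([manip.capture("top") for _ in range(3)],0).astype(np.uint8)
run("a",t,None,(396,332));run("b",t,None,(421.7,190.2))
b=t.astype(int);k=(b.max(2)<60).astype(np.uint8)*255; k[:,240:]=0;k[202:]=0;k[:165]=0
for q in seg(k,70,amin=8): print(q)
cv2.imwrite("pics/s10.png",crop(t,105,160,225,110,3.5))
E
```

```text
t 79.25 p [ 500.5 -130.   189. ] psi 7.6 z [-0.004 -0.002 -1.   ] w 23.5 F [-0.3 -0.4 -0.2] ff 0.0
q [ 0.33  0.1  -0.17  1.83  0.02  1.21 -1.29]
tilt 0.1 C [ 500.6 -129.9  205. ] zx -0.004 psi 7.6
a top (array([126.36187915, 233.23354271]), 28) pred [126.86 233.08] side None pred [263.94 277.82]
    top along -0.17 across 1.3
b top (array([181.23568772, 222.72816721]), 25) pred [182.05 222.78] side None pred [271.84 248.22]
    top along 0.48 across 2.06
(array([151.1, 191. ], dtype=float32), array([510.8, 279.6,  70. ]), np.float64(96.1), 43, 13)
(array([125.5, 194. ], dtype=float32), array([503.2, 347.6,  70. ]), np.float64(9.5), 40, 17)
(array([204.6, 182. ], dtype=float32), array([534.5, 136.9,  70. ]), np.float64(96.9), 41, 13)
(array([179.2, 186.4], dtype=float32), array([523., 205.,  70.]), np.float64(8.9), 43, 15)
```

View pics/s10.png

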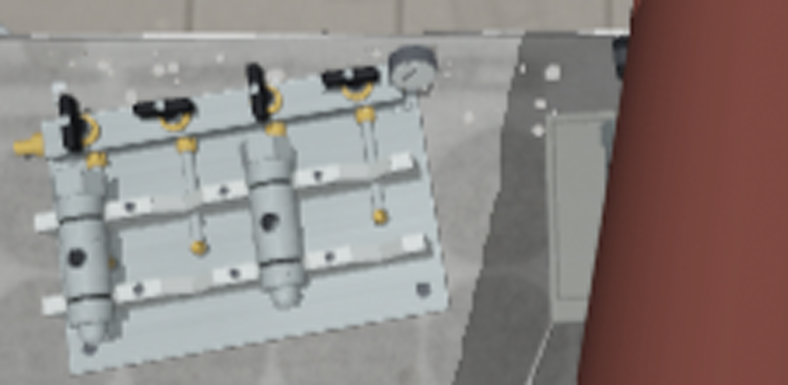

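Cocks 0 and 2 are fully open, with their handles at 9° along the stand's x. Cocks 1 and 3 are shut, and both bores stand upright at (77,258) and (269,222). Handing in.

```bash
python3 -c "
from workcell import manip
print(manip.finish_job())"
```

```text
the job is handed in; nothing more can be done
None
```

The job is handed in at about 79 s: one dry core lies on the board, two washed cores lie in rests 0 and 2 with bores upright, cocks 0 and 2 are fully open, 1 and 3 are shut; the core in rest 0 sits about 3 mm short of the jet's middle along its axis.

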